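Seal the tea tins in the lid press

TASK

Get the customer's tea tins sealed: first zero the press's gauge by turning its dial until the white mark lines up with the red pointer, then stand all the tins together upright on the shuttle, push the shuttle fully home and press the plunger right down to its stop so that every lid goes home. Then draw the shuttle out and stand all the tins upright, well on the round brass tray, with the gauge still at zero and the plunger left up; leave the cups, jars and teaspoon alone.

Things in the scene. Friction and masses are not known exactly. Their poses are not given: they have to be found in the camera images.
- press: Green fixed lid press, 310 mm wide (y): two columns and a beam over them, top 145 mm up, front face 12 mm before the plunger's axis. Origin on the counter under that vertical axis; x points away from the open front (the shuttle comes out to -x), y to the gauge, z up. The platen under the beam is 82 mm (x) by 215 mm (y), underside 98 mm up at rest, 80 mm at the stop.
- plunger (a joint): Downward travel of the spring plunger with its platen, m: 0 up at rest (it springs back), 0.018 at its stop. The spring takes 3 N at first and 7 N at the stop, and each lid being pressed about 2.5 N more.
- plunger_top (a point): Centre of the top of the plunger's brass mushroom head, 38 mm wide (flat top about 30 mm), 202 mm above the counter at rest; it goes straight down when pushed.
- shuttle (a joint): How far the shuttle is drawn out of the press towards the press's -x, m: 0 fully home (tins under the platen), 0.125 fully out. Slides with about 2 N and stays where it is left.
- shuttle_floor (a point): Centre of the shuttle's flat floor, where tins stand: 20 mm above the counter, 84 mm (x) by 210 mm (y) inside lips 6 mm high; axes as the press. It moves with the shuttle. Three tins fit in a row along y, 70 mm apart. A tin standing flat inside the lips is under the platen when the shuttle is home.
- shuttle_grip (a point): Grip point on the shuttle's red upright handle, 85 mm towards the press's -x from the floor's centre and 50 mm above the counter. The handle is 14 mm thick (press y), 24 mm long (press x), its top 66 mm above the counter; pinch it across its thickness from above.
- dial (a joint): Angle of the gauge dial about vertical, rad, anticlockwise from above; free to turn from -1.6 to 2.0 against about 0.04 N m, stays where left; 0 where the white mark meets the resting pointer.
- dial_grip (a point): Grip point of the dial's brass bar on the dial's vertical axis, 79 mm above the counter. The dial is a black disc 76 mm wide on the green round pod (110 mm wide) at the press's +y side; the bar is 40 mm long, 14 mm thick, 30 mm high (top 90 mm above the counter). The point's x axis runs along the bar towards the white zero mark.
- dial_zero (a point): Outer end of the white zero mark on the dial's rim, 38 mm from the dial's axis along its x axis; turns with the dial.
- pointer_tip (a point): Tip of the red pointer that shows past the dial's rim, 54 mm from the dial's axis; its x axis points outward from the dial's axis. The gauge reads zero when the white mark points the same way as the pointer. The pointer does not turn with the dial; at rest it points along the press's +x, and it swings about 1 rad anticlockwise while the plunger is down, coming back as it rises.
- tray: Round flat brass serving tray with a dark ring, 200 mm wide, 3 mm thick, fixed; origin at the centre of its underside. It is left or right of the press.
- board: Round cork mat, 200 mm wide, 2 mm thick, fixed, on which the tins stand at the start; origin at the centre of its underside.
- tin0_mid (a point): Tea tin, red with a paper band, body 44 mm wide and 55 mm high, about 0.1 to 0.17 kg, heavy at the foot; this point is on its axis 30 mm above its underside, z up along the tin. Its brass push-in lid, 41 mm wide and 5 mm thick, stands up to 7 mm proud of the body at the start (top 67 mm above the underside, about 61 mm once pressed home). May be absent.
- tin0_lid (a joint): How far the red tin's lid is pushed in, m: 0 proud, 0.0042 or more is home (the press's stop leaves it at about 0.006). It stays where it is pushed.
- tin1_mid (a point): Tea tin, blue with a paper band, body 44 mm wide and 55 mm high, about 0.1 to 0.17 kg, heavy at the foot; this point is on its axis 30 mm above its underside, z up along the tin. Its brass push-in lid, 41 mm wide and 5 mm thick, stands up to 7 mm proud of the body at the start (top 67 mm above the underside, about 61 mm once pressed home). May be absent.
- tin1_lid (a joint): How far the blue tin's lid is pushed in, m: 0 proud, 0.0042 or more is home (the press's stop leaves it at about 0.006). It stays where it is pushed.
- tin2_mid (a point): Tea tin, yellow with a paper band, body 44 mm wide and 55 mm high, about 0.1 to 0.17 kg, heavy at the foot; this point is on its axis 30 mm above its underside, z up along the tin. Its brass push-in lid, 41 mm wide and 5 mm thick, stands up to 7 mm proud of the body at the start (top 67 mm above the underside, about 61 mm once pressed home). May be absent.
- tin2_lid (a joint): How far the yellow tin's lid is pushed in, m: 0 proud, 0.0042 or more is home (the press's stop leaves it at about 0.006). It stays where it is pushed.
- cup_a: Leave alone: white open cup, 80 mm wide, 55 mm high; origin at the centre of its underside.
- cup_b: Leave alone: white open cup, 80 mm wide, 55 mm high; origin at the centre of its underside.
- teaspoon: Leave alone: steel teaspoon lying flat, 140 mm long; origin at the centre of its underside.
- honey_jar: Leave alone: amber jar with brass cap, 60 mm wide, 85 mm high; origin at the centre of its underside.
- sugar_jar: Leave alone: white jar with blue cap, 66 mm wide, 80 mm high; origin at the centre of its underside.

How it is judged:
By the outcome, as a careful person would: the job done as asked, in the order asked, and still so for the second after the job is handed in, with the robot touching nothing.
Of tin0, tin1, tin2 only 2 to 3 are there at a start; the rules pass over those that are not, and their reading is None.
At some moment in a run one of tin0, tin1, tin2 may be knocked a few centimetres aside while the robot is not near it.
It also fails if it takes over 210 s, if anything falls off the work surface, if the arm or the gripper's body presses on something with over 40 N, if the wrist force passes 120 N, or if a joint passes its speed limit or range.

ROBOT

A 6-joint arm with a two-finger parallel gripper is mounted at the origin on the work surface. World frame = base frame: x ahead of the robot, y to its left, z up, the work surface at z = 0. Lengths are in m, angles in rad, forces in N, time in s.
With the tool pointing down it reaches from about 0.375 to 0.9 m from the base axis. Payload 3.1 kg.
Tool frame: the origin (TCP) lies between the finger pads; the fingertips stand 8 mm ahead of it and the grasp point (between the pads) lies 11 mm behind it; z points along the fingers, y is the line along which they close (so a half turn about z gives the same grasp; the last joint's range is limited). The gripper opens to 85 mm and grips with 20 to 120 N. Pads are 22 mm wide; open, the fingers measure 114 mm over their backs; the gripper's body (76 mm by 85 mm) begins 54 mm behind the grasp point. The pads swing forward as they close: fully open they stand 13 mm farther back than shut.
Start: joints at [1.04, 0.527, 1.433, -0, 1.181, -0.178], TCP at [0.216, 0.586, 0.239] pointing down, gripper open.
Joint ranges: [-3.08, 3.08], [-0.75, 2.2], [0.22, 2.44], [-1.43, 4.57], [0, 2.65], [-2.85, 2.85]. Speed limits (rad/s): [2.79, 2.79, 3.14, 3.14, 3.14, 3.14].

INTERFACE

Orientations are given as a unit quaternion [x, y, z, w].
In Python, from station import readout, cams, sign_off gives the robot as it stands.
- The arm moves only by the tool send_rows, never from a script. Its argument "commands" is text: rows parted by semicolons, each of 5 numbers parted by spaces: the finger opening in mm, from 0 to 85.4, then the shift along the tool's x, y, z each as a share of 0.02 m, from -1 to 1, then the turn about the tool's z as a share of 4 degrees, from -1 to 1. In form: grip dx dy dz spin; .... A call has 1 to 20 rows; each row shifts and turns the commanded pose from where the row before left it, along the tool's axes as they then stand; what a row does not reach is not made up. A row lasts 1/12 s, in which the tool goes at most 41.7 mm and 7.16 degrees, less where a joint would pass 70% of its speed; a pose out of reach is approached as far as the arm can. A call with a number of a shift or a turn outside -1 to 1 is refused whole. A call with a gripper value outside its range is refused whole. The fingers move at their own pace and stop on an object; "grip_force" is the grip in N (left out, the last holds). Time passes only in rows, so rows that do not move let the fingers close. It gives the time, the measured TCP pose, the force, the opening and the grip force at its end, in the units of the state.
- readout.sense(): the state, without advancing time (a new reading comes with each control period).
- cams.snapshot(name): name is "side" or "top" or "wrist"; returns a dict with "pixels" (480x640x3 uint8, red, green, blue), "intrinsics" (3x3 intrinsics, pixels), "eye" and "rotation" of the camera in the world. Camera axes: x right, y down, z forward; pixel columns grow to the right and rows downward; lengths in m; the calibration is good to about 2 mm. A picture is of the moment at which its call begins. There is no depth.
- sign_off(): hands the job in; it is judged then, once.
The state is a dict: "t": time; "q": joint angles; "qd": joint speeds; "tau": joint torques, N m; "tcp_pos": TCP position; "tool_rot": TCP orientation; "force": force on the tool from outside, world axes, zero at the start; "ft_torque": the same for the moment, N m; "finger_gap": opening from 0.0 (shut) to 1.0 (fully open); "gripper_force": force on a finger pad.
Only numpy, scipy, OpenCV 4.12 (cv2) and the standard library are available. Lean on these libraries where they do the work, as an engineer would, in place of code of your own. Each camera call takes 0.05 s, during which the arm holds its last target. There are 200 camera calls.

## Working session

There is one attempt and no reset: what is moved stays moved. The work goes in short steps, Python scripts to look and compute and a tool call to move; the robot and the scene stay as the last step left them, time stands still between calls to the robot, and variables do not carry over. Pictures are saved under pics/ and viewed, at most 14 in all, crops included, and the job is handed in when it is done.

Besides the shell and the picture viewer there is one more tool, called after ">>>" as name(argument=value, ...) on one line, values as JSON. send_rows: Moves the arm, as the interface text tells. Its arguments: {"type":"object","properties":{"commands":{"type":"string"},"grip_force":{"type":"number"}},"required":["commands"]}

```bash
mkdir -p pics; ls; cat > h.py <<'E'
import numpy as np, cv2
from station import readout, cams, sign_off
def snap(n, f=None):
    s=cams.snapshot(n)
    if f: cv2.imwrite('pics/'+f, s['pixels'][:,:,::-1])
    return s
def ray(s,u,v,z):
    K=np.array(s['intrinsics']);R=np.array(s['rotation']);e=np.array(s['eye'])
    d=R@np.linalg.solve(K,[u,v,1.]); return e+d*(z-e[2])/d[2]
def proj(s,p):
    K=np.array(s['intrinsics']);R=np.array(s['rotation']);e=np.array(s['eye'])
    c=K@(R.T@(np.array(p)-e)); return c[:2]/c[2]
E
python3 - <<'E'
from h import *
for n in('top','side'):
    s=snap(n,n+'0.png'); print(n,s['eye'],s['rotation'],s['intrinsics'])
print(readout.sense())
E
```

```text
pics
top [ 0.4404231  -0.03480215  1.17651399] [-0.69596037  0.71596794 -0.03046035  0.0458393 ] [[496.29914085   0.         320.06419869]
 [  0.         496.29914085 242.64948698]
 [  0.           0.           1.        ]]
side [ 0.37798734 -1.09390183  0.86500443] [ 0.88063771 -0.08980423  0.03380433 -0.46397165] [[471.13571379   0.         325.44479021]
 [  0.         471.13571379 243.5748348 ]
 [  0.           0.           1.        ]]
{'t': 0.1, 'q': array([ 1.03951452e+00,  5.28384617e-01,  1.43377596e+00,  1.84129760e-05,
        1.18139848e+00, -1.78526644e-01]), 'qd': array([ 0.00050583, -0.00226852, -0.00268924, -0.00131033, -0.00193124,
        0.00118523]), 'tau': array([ 4.60801730e-04, -4.43305743e+01, -1.78587699e+01, -1.72575747e-04,
        3.87918277e-03, -2.00082792e-05]), 'tcp_pos': array([0.21558825, 0.58597186, 0.23842387]), 'tool_rot': array([ 1.75467879e-01,  9.84484666e-01, -9.18969709e-04, -3.49646361e-04]), 'force': array([-0.63203257, -0.06266862, -0.09524331]), 'ft_torque': array([ 0.08269064, -0.01217988, -0.03023601]), 'gripper_force': 0.0, 'finger_gap': 1.0050283533945406}
```

Rotation is a quaternion; I'll convert it.

```bash
sed -i "s/R=np.array(s\['rotation'\])/R=Rot.from_quat(s['rotation']).as_matrix()/; 1a from scipy.spatial.transform import Rotation as Rot" h.py; cat h.py|head -9
```

```text
import numpy as np, cv2
from scipy.spatial.transform import Rotation as Rot
from station import readout, cams, sign_off
def snap(n, f=None):
    s=cams.snapshot(n)
    if f: cv2.imwrite('pics/'+f, s['pixels'][:,:,::-1])
    return s
def ray(s,u,v,z):
    K=np.array(s['intrinsics']);R=Rot.from_quat(s['rotation']).as_matrix();e=np.array(s['eye'])
```

View pics/top0.png

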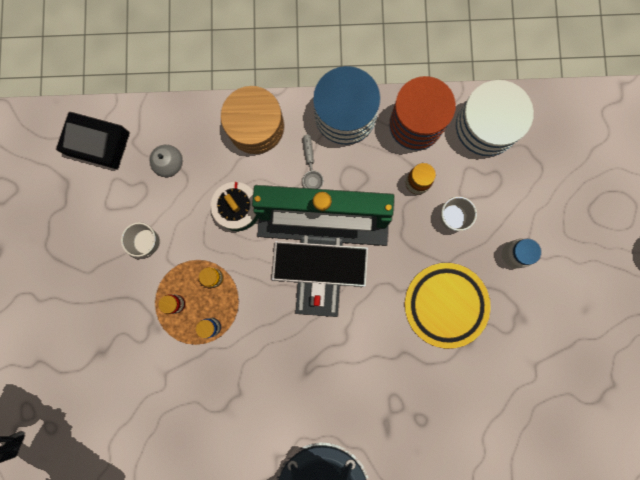

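View pics/side0.png

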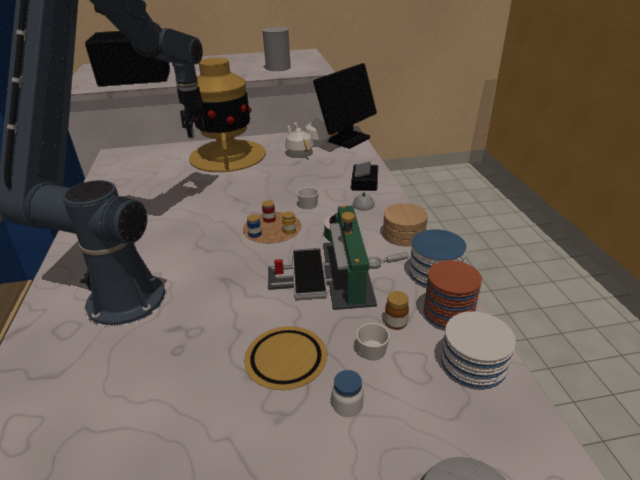

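The top view shows three tins on the mat at about (209,277), (168,304) and (206,328). It also shows the dial at (233,204), the plunger at (322,200), the handle at (316,300) and the tray at (447,305). Next I'll measure these with masks.

```bash
cat > m.py <<'E'
from h import *
s=snap('top'); im=s['pixels']; 
hsv=cv2.cvtColor(im,cv2.COLOR_RGB2HSV)
def blobs(mask,box,amin=5):
    x0,y0,x1,y1=box; m=np.zeros_like(mask); m[y0:y1,x0:x1]=mask[y0:y1,x0:x1]
    n,l,st,c=cv2.connectedComponentsWithStats(m.astype(np.uint8)); 
    return [(c[i].round(1),st[i].tolist()) for i in range(1,n) if st[i,4]>=amin]
H,S,V=hsv[...,0].astype(int),hsv[...,1].astype(int),hsv[...,2].astype(int)
brass=(H>15)&(H<30)&(S>150)&(V>90)
E
python3 - <<'E'
from m import *
red=((H<6)|(H>174))&(S>150)&(V>100)
print('brass tins',blobs(brass,(150,255,250,350),30))
print('plunger',blobs(brass,(305,185,340,215),10))
print('bar',blobs(brass,(212,185,255,225),10))
print('beam dots',blobs(brass,(250,185,400,220),3))
print('red',blobs(red,(210,175,400,320),3))
print('tray',blobs(brass,(400,255,495,355),30))
print('black floor',blobs(V<40,(265,230,375,290),200))
green=(H>50)&(H<80)&(S>120)
print('green',blobs(green,(240,170,410,240),100))
for n,uvz in dict(pl=(322,200,.202),dial=(232.5,204,.075),fl=(320,264,.02),hd=(316.5,300,.066),tray=(447.5,305,.003)).items(): print(n,ray(s,*uvz).round(4))
c=cv2.resize(im[170:240,200:270],None,fx=8,fy=8,interpolation=cv2.INTER_CUBIC)
cv2.imwrite('pics/dial.png',c[:,:,::-1])
E
```

```text
brass tins [(array([208.6, 276.6]), [198, 267, 22, 20, 347]), (array([166.6, 304.1]), [158, 295, 19, 19, 270]), (array([204. , 328.5]), [195, 320, 19, 18, 272])]
plunger [(array([321.8, 200.3]), [313, 192, 19, 18, 265])]
bar [(array([230.8, 201.7]), [224, 194, 14, 16, 105])]
beam dots [(array([321.8, 200.3]), [313, 192, 19, 18, 265]), (array([257.3, 198.4]), [255, 196, 6, 6, 27]), (array([387.8, 207.1]), [385, 205, 7, 6, 30])]
red [(array([235.5, 184.5]), [235, 182, 2, 6, 12]), (array([316.6, 300.5]), [314, 296, 6, 10, 56])]
tray [(array([446.8, 305.7]), [405, 263, 85, 86, 1530]), (array([447.2, 305.1]), [415, 273, 66, 65, 3371])]
black floor [(array([320. , 232.5]), [267, 230, 90, 9, 484]), (array([319.8, 263.3]), [275, 244, 90, 40, 2987])]
green [(array([282.3, 199.8]), [253, 186, 68, 36, 1372]), (array([361.7, 204.7]), [325, 191, 68, 37, 1408])]
pl [ 0.6317 -0.0212  0.202 ]
dial [0.6539 0.1832 0.075 ]
fl [ 0.516  -0.0098  0.02  ]
hd [ 0.4331 -0.0008  0.066 ]
tray [ 0.4129 -0.3043  0.003 ]
```

View pics/dial.png

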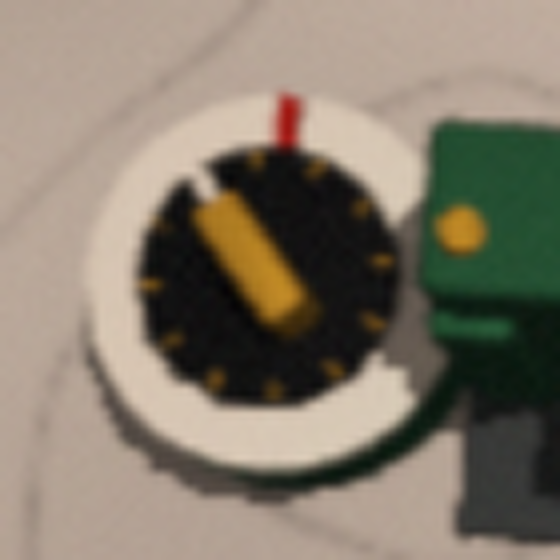

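The dial mark at crop (205,180) is about 40° anticlockwise of the pointer at (288,120), with the dial's centre near (268,275).

```bash
cat >> h.py <<'E'
def go(x,y,z,yaw=None):
    """yaw = world angle of the closing line (deg, mod 180). prints spin units, then tool-frame shift in units AFTER the spin"""
    st=readout.sense(); R=Rot.from_quat(st['tool_rot']).as_matrix(); d=np.array([x,y,z])-st['tcp_pos']
    cur=np.degrees(np.arctan2(R[1,1],R[0,1])); sp=0
    if yaw is not None:
        a=(yaw-cur+90)%180-90; sp=-a/4   # tool z down: + spin = clockwise
    R2=R@Rot.from_euler('z',4*sp,degrees=True).as_matrix()
    print('t%.1f'%st['t'],'tcp',st['tcp_pos'].round(4),'yaw %.1f'%cur,'q6 %.2f'%st['q'][5],'gap %.3f'%st['finger_gap'],'| spin %.2f'%sp,'altspin %.2f'%(sp-np.sign(sp)*45),'shift',(R2.T@d/0.02).round(2),'tilt',np.degrees(np.arccos(-R[2,2])).round(2))
E
cat > pos.py <<'E'
from m import *
a=ray(s,257.3,198.4,.147)-ray(s,387.8,207.1,.147); print('beam yaw(y axis)',np.degrees(np.arctan2(a[1],a[0])),np.linalg.norm(a))
P=ray(s,321.8,200.3,.202);F=ray(s,319.8,263.3,.021);h=ray(s,316.6,300.5,.06)
for n,v in(('P-F',P-F),('F-h',F-h)): print(n,np.degrees(np.arctan2(v[1],v[0])),np.linalg.norm(v[:2]),v[2])
print('P',P,'F',F,'h',h)
D=ray(s,233.5,204.4,.062); pt=ray(s,236,182,.06); mk=ray(s,225.5,193,.06); print('D',D,'pt',np.degrees(np.arctan2(*(pt-D)[[1,0]])),np.linalg.norm(pt-D),'mk',np.degrees(np.arctan2(*(mk-D)[[1,0]])),np.linalg.norm(mk-D))
print('bar',ray(s,230.8+.4,201.7+.3,.09),'tray',ray(s,447.2,305.3,.003))
for c in((208.6,276.6),(166.6,304.1),(204,328.5)): print('tin',ray(s,*c,.069).round(4))
go(*ray(s,230.8,201.7,.09)[:2],.13,0)
E
python3 pos.py
```

```text
beam yaw(y axis) 84.32682858055486 0.27546010251337
P-F -5.716742199378731 0.11408730561489339 0.18100000000000005
F-h -5.6986429577123285 0.08606954234846911 -0.039000000000000146
P [ 0.63114124 -0.02076959  0.202     ] F [ 0.51762135 -0.00940529  0.021     ] h [ 0.43197717 -0.00085892  0.06      ]
D [0.65540984 0.18345267 0.062     ] pt -6.322190967499 0.05289693851283254 mk 34.07127919953978 0.033317779675653345
bar [0.65560438 0.18307747 0.09      ] tray [ 0.41222907 -0.30356185  0.003     ]
tin [0.4917 0.2394 0.069 ]
tin [0.4331 0.3338 0.069 ]
tin [0.3771 0.25   0.069 ]
t0.2 tcp [0.2157 0.5861 0.2387] yaw 69.8 q6 -0.18 gap 1.001 | spin 17.45 altspin -27.55 shift [-20.1   22.03   5.44] tilt 0.08
```

```bash
python3 -c "
from h import *
go(.6555,.1832,.15,124)"
```

```text
t0.2 tcp [0.2157 0.5861 0.2387] yaw 69.8 q6 -0.18 gap 1.001 | spin -13.55 altspin 31.45 shift [ -6.97 -29.     4.44] tilt 0.08
```

>>> send_rows(commands="40 0 0 0 -0.97;40 0 0 0 -0.97;40 0 0 0 -0.97;40 0 0 0 -0.97;40 0 0 0 -0.97;40 0 0 0 -0.97;40 0 0 0 -0.97;40 0 0 0 -0.97;40 0 0 0 -0.97;40 0 0 0 -0.97;40 0 0 0 -0.97;40 0 0 0 -0.97;40 0 0 0 -0.97;40 0 0 0 -0.94", grip_force=40)

```text
t: 1.37
tcp_pos: [0.2158, 0.5863, 0.239]
tool_rot: [-0.294, 0.956, -0.0, -0.0]
force: [-0.8, -0.4, -0.6]
finger_gap: 0.468
gripper_force: 0.0
```

>>> send_rows(commands="40 -0.24 -0.97 0.1 0;40 -0.24 -0.97 0.1 0;40 -0.24 -0.97 0.1 0;40 -0.24 -0.97 0.1 0;40 -0.24 -0.97 0.1 0;40 -0.24 -0.97 0.1 0;40 -0.24 -0.97 0.1 0;40 -0.24 -0.97 0.1 0;40 -0.24 -0.97 0.1 0;40 -0.24 -0.97 0.1 0;40 -0.24 -0.97 0.1 0;40 -0.24 -0.97 0.1 0;40 -0.24 -0.97 0.1 0;40 -0.24 -0.97 0.1 0;40 -0.24 -0.97 0.1 0;40 -0.24 -0.97 0.1 0;40 -0.24 -0.97 0.1 0;40 -0.24 -0.97 0.1 0;40 -0.24 -0.97 0.1 0;40 -0.24 -0.97 0.1 0")

```text
t: 3.03
tcp_pos: [0.5129, 0.3177, 0.199]
tool_rot: [-0.292, 0.956, 0.0, -0.0]
force: [0.3, -1.2, -0.4]
finger_gap: 0.469
gripper_force: 0.0
```

>>> send_rows(commands="40 -0.24 -0.97 0.24 0;40 -0.24 -0.97 0.24 0;40 -0.24 -0.97 0.24 0;40 -0.24 -0.97 0.24 0;40 -0.24 -0.97 0.24 0;40 -0.24 -0.97 0.24 0;40 -0.24 -0.97 0.24 0;40 -0.24 -0.97 0.24 0;40 -0.24 -0.97 0.24 0;40 -0.24 -0.97 0.24 0;40 0 0 0 0;40 0 0 0 0")

```text
t: 4.03
tcp_pos: [0.6614, 0.1831, 0.1505]
tool_rot: [-0.291, 0.957, 0.0, -0.0]
force: [-1.1, 0.6, 0.3]
finger_gap: 0.471
gripper_force: 0.0
```

```bash
python3 -c "
from h import *
go(.6555,.1832,.08,124)
s=snap('wrist','w1.png');print(s['eye'],s['rotation'])
print(proj(s,[.6555,.1832,.09]),proj(s,[.6555,.1832,.06]))"
```

```text
t4.0 tcp [0.6614 0.1831 0.1505] yaw 123.9 q6 -2.05 gap 0.471 | spin -0.03 altspin 44.97 shift [0.24 0.17 3.53] tilt 0.06
[0.6059398  0.14563427 0.28475634] [0.46608661 0.87440995 0.11889346 0.06352056]
[326.69172838 242.75774314] [325.88434202 228.12616888]
```

View pics/w1.png

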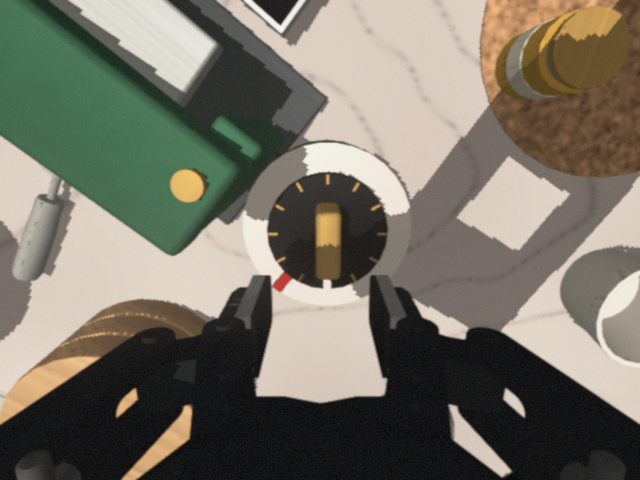

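The wrist view shows the dial's disc centre at (328,231), the bar aligned with the fingers and the mark at (326,283). I'll descend, grip and turn −40°.

>>> send_rows(commands="40 0.24 0.17 0.3 0;40 0 0 0.6 0;40 0 0 0.6 0;40 0 0 0.6 0;40 0 0 0.6 0;40 0 0 0.6 0;40 0 0 0.2 0;40 0 0 0 0;8 0 0 0 0;8 0 0 0 0;8 0 0 0 0;8 0 0 0 0;8 0 0 0 0;8 0 0 0 0", grip_force=40)

```text
t: 5.25
tcp_pos: [0.6556, 0.1844, 0.0821]
tool_rot: [-0.292, 0.956, -0.0, 0.001]
force: [1.3, -0.4, 0.9]
finger_gap: 0.152
gripper_force: 42.3
```

>>> send_rows(commands="8 0 0 0 0.62;8 0 0 0 0.62;8 0 0 0 0.62;8 0 0 0 0.62;8 0 0 0 0.62;8 0 0 0 0.62;8 0 0 0 0.62;8 0 0 0 0.62;8 0 0 0 0.62;8 0 0 0 0.62;8 0 0 0 0.62;8 0 0 0 0.62;8 0 0 0 0.62;8 0 0 0 0.62;8 0 0 0 0.62;8 0 0 0 0.62;8 0 0 0 0;8 0 0 0 0")

```text
t: 6.75
tcp_pos: [0.6553, 0.1855, 0.0821]
tool_rot: [0.049, 0.999, 0.001, 0.001]
force: [0.7, 3.1, 3.2]
finger_gap: 0.158
gripper_force: 42.5
```

```bash
python3 -c "
from h import *
go(.6555,.1832,.15,84.3);print(readout.sense()['ft_torque'])"
```

```text
t6.8 tcp [0.6553 0.1855 0.0821] yaw 84.3 q6 -1.36 gap 0.158 | spin 0.01 altspin -44.99 shift [-0.03 -0.11 -3.4 ] tilt 0.13
[ 0.48241175 -0.1055228  -0.0293079 ]
```

>>> send_rows(commands="30 0 0 0 0;30 0 0 0 0;30 0 0 0 0;30 0 0 -0.4 0;30 0 0 -0.8 0;30 0 0 -0.8 0;30 0 0 -0.8 0;30 0 0 -0.8 0;30 0 0 -0.8 0;30 0 0 -0.8 0;30 0 0 -0.8 0;30 0 0 0 0")

```text
t: 7.75
tcp_pos: [0.6568, 0.1842, 0.2055]
tool_rot: [0.05, 0.999, 0.0, 0.004]
force: [0.2, -0.6, 0.4]
finger_gap: 0.353
gripper_force: 0.0
```

```bash
python3 -c "
from h import *
s=snap('wrist'); c=[int(v) for v in proj(s,[.6555,.1832,.06])];print(c)
im=s['pixels'][max(0,c[1]-110):c[1]+110,c[0]-110:c[0]+110];cv2.imwrite('pics/w2.png',cv2.resize(im,None,fx=2.5,fy=2.5)[:,:,::-1])"
```

```text
[318, 212]
```

View pics/w2.png

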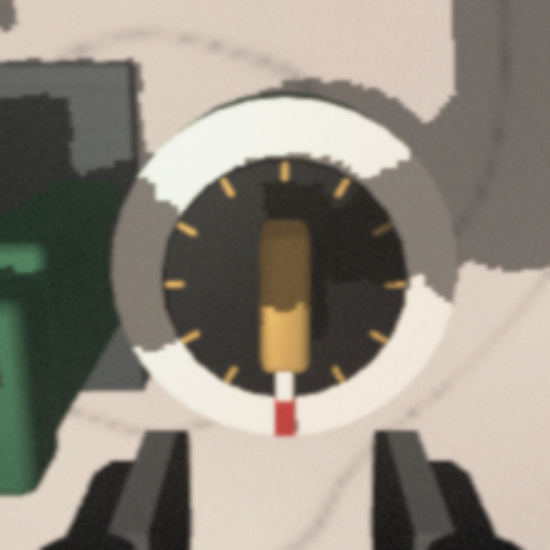

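The white mark lines up with the red pointer: (285,385) against (285,418). Next I'll turn the tool and fetch the tins, blue first.

>>> send_rows(commands="66 0 0 0 1;66 0 0 0 1;66 0 0 0 1;66 0 0 0 1;66 0 0 0 1;66 0 0 0 1;66 0 0 0 1;66 0 0 0 1;66 0 0 0 1;66 0 0 0 1;66 0 0 0 1;66 0 0 0 1;66 0 0 0 1;66 0 0 0 1;66 0 0 0 1;66 0 0 0 1;66 0 0 0 1;66 0 0 0 1;66 0 0 0 1;66 0 0 0 1")

```text
t: 9.47
tcp_pos: [0.6537, 0.184, 0.1995]
tool_rot: [0.681, 0.732, -0.001, -0.001]
force: [-0.7, -0.3, 0.3]
finger_gap: 0.768
gripper_force: 0.0
```

>>> send_rows(commands="66 0 0 0 1;66 0 0 0 1;66 0 0 0 0.5;66 0 0 0 0")

```text
t: 9.8
tcp_pos: [0.6538, 0.1841, 0.1997]
tool_rot: [0.742, 0.671, -0.001, -0.001]
force: [0.7, -0.3, -0.8]
finger_gap: 0.769
gripper_force: 0.0
```

```bash
cat > tins.py <<'E'
from m import *
for b,st in blobs(brass,(150,255,250,350),30): print('tin',b,st,ray(s,*b,.069).round(4))
E
python3 -c "
from tins import *
go(.3771,.25,.11,-5.7)"
```

```text
tin [211.4 277. ] [204, 267, 16, 21, 243] [0.4907 0.2331 0.069 ]
tin [207.8 328.5] [204, 320, 10, 18, 145] [0.3769 0.2415 0.069 ]
t9.8 tcp [0.6539 0.1841 0.1998] yaw -5.7 q6 0.21 gap 0.775 | spin 0.01 altspin -44.99 shift [  1.91 -14.09   4.53] tilt 0.16
```

>>> send_rows(commands="66 0.127 -0.94 0.3 0;66 0.127 -0.94 0.3 0;66 0.127 -0.94 0.3 0;66 0.127 -0.94 0.3 0;66 0.127 -0.94 0.3 0;66 0.127 -0.94 0.3 0;66 0.127 -0.94 0.3 0;66 0.127 -0.94 0.3 0;66 0.127 -0.94 0.3 0;66 0.127 -0.94 0.3 0;66 0.127 -0.94 0.3 0;66 0.127 -0.94 0.3 0;66 0.127 -0.94 0.3 0;66 0.127 -0.94 0.3 0;66 0.127 -0.94 0.3 0;66 0 0 0 0;66 0 0 0 0")

```text
t: 11.27
tcp_pos: [0.377, 0.2504, 0.111]
tool_rot: [0.741, 0.672, -0.001, -0.0]
force: [1.1, -1.0, 0.3]
finger_gap: 0.773
gripper_force: 0.0
```

```bash
python3 -c "
from h import *
go(.3771,.25,.021,-5.7)
s=snap('wrist','w3.png'); print(proj(s,[.3771,.25,.069]))"
```

```text
t11.3 tcp [0.377  0.2504 0.111 ] yaw -5.6 q6 0.44 gap 0.773 | spin 0.03 altspin -44.97 shift [-0.01  0.01  4.5 ] tilt 0.09
[318.83790586 265.92238097]
```

View pics/w3.png

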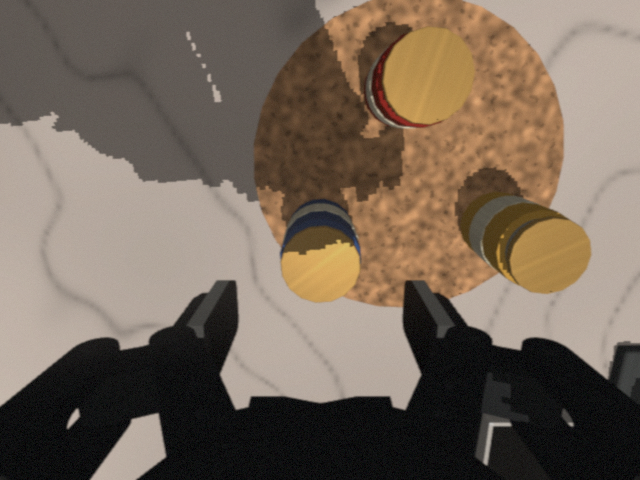

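The blue tin's lid is centred at (320,264), matching the prediction of (319,266). I'll descend and grip.

>>> send_rows(commands="66 0 0 0.6 0;66 0 0 0.7 0;66 0 0 0.7 0;66 0 0 0.7 0;66 0 0 0.7 0;66 0 0 0.7 0;66 0 0 0.4 0;66 0 0 0 0;40 0 0 0 0;40 0 0 0 0;40 0 0 0 0;40 0 0 0 0;40 0 0 0 0;40 0 0 -0.5 0;40 0 0 -0.9 0;40 0 0 -0.9 0;40 0 0 -0.9 0;40 0 0 -0.9 0;40 0 0 -0.9 0;40 0 0 0 0", grip_force=35)

```text
t: 12.98
tcp_pos: [0.3794, 0.2511, 0.1246]
tool_rot: [0.741, 0.671, 0.003, 0.001]
force: [-0.1, -0.1, -1.5]
finger_gap: 0.508
gripper_force: 35.9
```

```bash
python3 -c "
from h import *
go(.5106,-.0791,.12,-5.7)"
```

```text
t13.0 tcp [0.3794 0.2511 0.1246] yaw -5.7 q6 0.44 gap 0.508 | spin 0.01 altspin -44.99 shift [-15.78   8.17   0.24] tilt 0.37
```

>>> send_rows(commands="40 -0.928 0.48 0 0;40 -0.928 0.48 0 0;40 -0.928 0.48 0 0;40 -0.928 0.48 0 0;40 -0.928 0.48 0 0;40 -0.928 0.48 0 0;40 -0.928 0.48 0 0;40 -0.928 0.48 0 0;40 -0.928 0.48 0 0;40 -0.928 0.48 0 0;40 -0.928 0.48 0 0;40 -0.928 0.48 0 0;40 -0.928 0.48 0 0;40 -0.928 0.48 0 0;40 -0.928 0.48 0 0;40 -0.928 0.48 0 0;40 -0.928 0.48 0 0;40 0 0 0 0;40 0 0 0 0")

```text
t: 14.57
tcp_pos: [0.5089, -0.0805, 0.121]
tool_rot: [0.742, 0.67, -0.0, -0.0]
force: [-0.1, 0.0, -0.5]
finger_gap: 0.506
gripper_force: 35.9
```

```bash
python3 -c "
from h import *
go(.5106,-.0791,.041,-5.7)"
```

```text
t14.6 tcp [ 0.5089 -0.0805  0.121 ] yaw -5.8 q6 -0.27 gap 0.506 | spin -0.03 altspin 44.97 shift [0.08 0.08 4.  ] tilt 0.04
```

>>> send_rows(commands="40 0.08 0.08 0.5 0;40 0 0 0.7 0;40 0 0 0.7 0;40 0 0 0.7 0;40 0 0 0.7 0;40 0 0 0.4 0;40 0 0 0.2 0;40 0 0 0.12 0;40 0 0 0 0;40 0 0 0 0")

```text
t: 15.4
tcp_pos: [0.511, -0.0781, 0.0412]
tool_rot: [0.741, 0.671, 0.0, 0.0]
force: [0.1, -0.1, -1.7]
finger_gap: 0.506
gripper_force: 36.0
```

>>> send_rows(commands="40 0 0 0.07 0;40 0 0 0 0;50 0 0 0 0;66 0 0 0 0;66 0 0 0 0;66 0 0 0 0;66 0 0 -0.4 0;66 0 0 -0.8 0;66 0 0 -0.9 0;66 0 0 -0.9 0;66 0 0 -0.9 0;66 0 0 0 0")

```text
t: 16.4
tcp_pos: [0.5128, -0.0789, 0.121]
tool_rot: [0.741, 0.671, 0.002, 0.003]
force: [1.2, -0.3, 0.5]
finger_gap: 0.772
gripper_force: 0.0
```

```bash
python3 -c "
from tins import *
print(blobs(brass,(270,235,375,300),20))
go(.4917,.2394,.11,-5.7)"
```

```text
tin [208.5 276.7] [198, 267, 22, 21, 354] [0.4915 0.2397 0.069 ]
tin [166.8 303.7] [158, 295, 19, 18, 260] [0.4339 0.3334 0.069 ]
[]
t16.4 tcp [ 0.5121 -0.0787  0.1196] yaw -5.7 q6 -0.27 gap 0.777 | spin 0.00 altspin -45.00 shift [15.73 -2.6   0.45] tilt 0.27
```

>>> send_rows(commands="66 0.983 -0.162 0 0;66 0.983 -0.162 0 0;66 0.983 -0.162 0 0;66 0.983 -0.162 0 0;66 0.983 -0.162 0 0;66 0.983 -0.162 0 0;66 0.983 -0.162 0 0;66 0.983 -0.162 0 0;66 0.983 -0.162 0 0;66 0.983 -0.162 0 0;66 0.983 -0.162 0 0;66 0.983 -0.162 0 0;66 0.983 -0.162 0 0;66 0.983 -0.162 0 0;66 0.983 -0.162 0 0;66 0.983 -0.162 0.3 0;66 0 0 0.2 0;66 0 0 0 0")

```text
t: 17.95
tcp_pos: [0.489, 0.2402, 0.106]
tool_rot: [0.741, 0.672, -0.001, -0.001]
force: [0.2, -0.5, 0.8]
finger_gap: 0.77
gripper_force: 0.0
```

```bash
cat > lid.py <<'E'
from h import *
import sys
x,y,zl=map(float,sys.argv[1:4])   # expected tin xy, lid-top height
s=snap('wrist'); p=proj(s,[x,y,zl]); H,S,V=[c.astype(int) for c in cv2.split(cv2.cvtColor(s['pixels'],cv2.COLOR_RGB2HSV))]
m=((H>13)&(H<32)&(S>100)&(V>50)).astype(np.uint8)
if len(sys.argv)>4: cv2.imwrite('pics/'+sys.argv[4],s['pixels'][:,:,::-1])
n,l,st,c=cv2.connectedComponentsWithStats(m)
for i in range(1,n):
    if st[i,4]>1200: print(c[i].round(),st[i],'->',ray(s,*c[i],zl).round(4))
print('expected px',p)
E
python3 lid.py .4917 .2394 .069 w4.png; python3 -c "
from h import *
go(.4917,.2394,.021,-5.7)"
```

```text
[232. 158.] [   74     0   315   311 62765] -> [0.4553 0.2975 0.069 ]
expected px [324.30616581 269.9317788 ]
t18.0 tcp [0.4893 0.2395 0.1064] yaw -5.6 q6 0.35 gap 0.772 | spin 0.02 altspin -44.98 shift [0.01 0.13 4.27] tilt 0.17
```

View pics/w4.png

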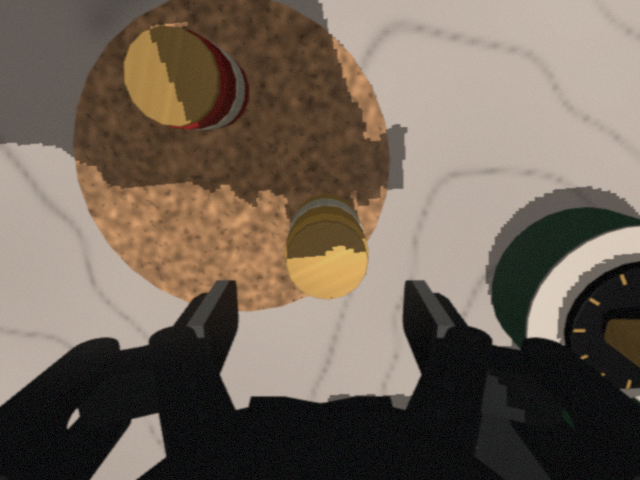

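The yellow lid is at (328,259), about 5 mm further out than expected, so I'll correct for that.

>>> send_rows(commands="66 0.25 0.2 0.5 0;66 0 0 0.7 0;66 0 0 0.7 0;66 0 0 0.7 0;66 0 0 0.7 0;66 0 0 0.7 0;66 0 0 0.27 0;66 0 0 0 0;40 0 0 0 0;40 0 0 0 0;40 0 0 0 0;40 0 0 0 0;40 0 0 0 0;40 0 0 -0.5 0;40 0 0 -0.9 0;40 0 0 -0.9 0;40 0 0 -0.9 0;40 0 0 -0.9 0;40 0 0 -0.9 0;40 0 0 0 0")

```text
t: 19.67
tcp_pos: [0.497, 0.2452, 0.126]
tool_rot: [0.741, 0.671, 0.003, 0.002]
force: [0.6, -0.2, -1.3]
finger_gap: 0.504
gripper_force: 35.9
```

```bash
python3 -c "
from h import *
go(.5176,-.0094,.122,-5.7)"
```

```text
t19.7 tcp [0.497  0.2452 0.126 ] yaw -5.7 q6 0.36 gap 0.504 | spin 0.01 altspin -44.99 shift [-12.57   2.29   0.18] tilt 0.44
```

>>> send_rows(commands="40 -0.967 0.176 0 0;40 -0.967 0.176 0 0;40 -0.967 0.176 0 0;40 -0.967 0.176 0 0;40 -0.967 0.176 0 0;40 -0.967 0.176 0 0;40 -0.967 0.176 0 0;40 -0.967 0.176 0 0;40 -0.967 0.176 0 0;40 -0.967 0.176 0 0;40 -0.967 0.176 0 0;40 -0.967 0.176 0 0;40 -0.967 0.176 0 0;40 0 0 0 0;40 0 0 0 0")

```text
t: 20.92
tcp_pos: [0.5152, -0.011, 0.1217]
tool_rot: [0.742, 0.67, -0.0, -0.0]
force: [-0.3, -0.4, -2.4]
finger_gap: 0.504
gripper_force: 35.9
```

```bash
python3 -c "
from h import *
go(.5176,-.0094,.0405,-5.7)"
```

```text
t20.9 tcp [ 0.5152 -0.011   0.1217] yaw -5.8 q6 -0.14 gap 0.504 | spin -0.03 altspin 44.97 shift [0.09 0.11 4.06] tilt 0.04
```

>>> send_rows(commands="40 0.09 0.11 0.5 0;40 0 0 0.7 0;40 0 0 0.7 0;40 0 0 0.7 0;40 0 0 0.7 0;40 0 0 0.4 0;40 0 0 0.2 0;40 0 0 0.18 0;40 0 0 0.03 0;40 0 0 0 0;50 0 0 0 0;66 0 0 0 0;66 0 0 0 0;66 0 0 0 0;66 0 0 -0.4 0;66 0 0 -0.8 0;66 0 0 -0.9 0;66 0 0 -0.9 0;66 0 0 -0.9 0;66 0 0 0 0")

```text
t: 22.58
tcp_pos: [0.5199, -0.0092, 0.1213]
tool_rot: [0.741, 0.671, 0.002, 0.003]
force: [-0.2, 0.0, -0.1]
finger_gap: 0.771
gripper_force: 0.0
```

```bash
python3 -c "
from tins import *
go(.4335,.3338,.106,-5.7)"; python3 lid.py .5176 -.0094 .087
```

```text
tin [166.5 304.1] [158, 295, 19, 19, 275] [0.4331 0.334  0.069 ]
t22.6 tcp [ 0.5192 -0.009   0.12  ] yaw -5.7 q6 -0.13 gap 0.772 | spin 0.00 altspin -45.00 shift [16.63 -5.97  0.66] tilt 0.27
[318. 263.] [ 275  214   87   96 6658] -> [ 0.5195 -0.0042  0.087 ]
[320. 382.] [ 283  358   74   46 2601] -> [ 0.5138 -0.0707  0.087 ]
expected px [314.895092   273.10783763]
```

>>> send_rows(commands="66 0.978 -0.351 0 0;66 0.978 -0.351 0 0;66 0.978 -0.351 0 0;66 0.978 -0.351 0 0;66 0.978 -0.351 0 0;66 0.978 -0.351 0 0;66 0.978 -0.351 0 0;66 0.978 -0.351 0 0;66 0.978 -0.351 0 0;66 0.978 -0.351 0 0;66 0.978 -0.351 0 0;66 0.978 -0.351 0 0;66 0.978 -0.351 0 0;66 0.978 -0.351 0 0;66 0.978 -0.351 0 0;66 0.978 -0.351 0 0;66 0.978 -0.351 0.5 0;66 0 0 0 0;66 0 0 0 0")

```text
t: 24.27
tcp_pos: [0.4307, 0.3341, 0.1065]
tool_rot: [0.741, 0.672, -0.002, -0.0]
force: [-0.2, -0.4, 0.2]
finger_gap: 0.772
gripper_force: 0.0
```

```bash
python3 -c "
from h import *
go(.4333,.3338,.021,-5.7)
s=snap('wrist'); im=s['pixels']; print(proj(s,[.4333,.3338,.069]))
H,S,V=[c.astype(int) for c in cv2.split(cv2.cvtColor(im,cv2.COLOR_RGB2HSV))]
m=((H>17)&(H<30)&(S>135)&(V>50)).astype(np.uint8)
m=cv2.morphologyEx(m,cv2.MORPH_OPEN,np.ones((9,9)))
n,l,st,c=cv2.connectedComponentsWithStats(m)
for i in range(1,n):
  if st[i,4]>1000: print(c[i],st[i])
cv2.imwrite('pics/w5.png',im[160:400,200:440,::-1])"
```

```text
t24.3 tcp [0.4307 0.3341 0.1065] yaw -5.6 q6 0.55 gap 0.772 | spin 0.03 altspin -44.97 shift [0.01 0.14 4.27] tilt 0.19
[324.05716095 268.57755243]
[327.5972067  273.56452514] [ 287  243   79   61 3580]
```

View pics/w5.png

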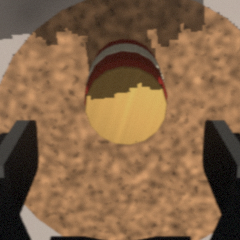

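The red lid is centred near (327,265), against (324,269) expected, so I'll grip with a small correction.

>>> send_rows(commands="66 0.09 0.2 0.5 0;66 0 0 0.7 0;66 0 0 0.7 0;66 0 0 0.7 0;66 0 0 0.7 0;66 0 0 0.7 0;66 0 0 0.27 0;66 0 0 0 0;40 0 0 0 0;40 0 0 0 0;40 0 0 0 0;40 0 0 0 0;40 0 0 0 0;40 0 0 -0.5 0;40 0 0 -0.9 0;40 0 0 -0.9 0;40 0 0 -0.9 0;40 0 0 -0.9 0;40 0 0 -0.9 0;40 0 0 0 0")

```text
t: 25.98
tcp_pos: [0.4382, 0.3366, 0.1264]
tool_rot: [0.741, 0.671, 0.004, 0.001]
force: [0.2, -0.1, -0.8]
finger_gap: 0.509
gripper_force: 35.8
```

```bash
python3 -c "
from h import *
go(.5246,.0603,.122,-5.7)"
```

```text
t26.0 tcp [0.4382 0.3366 0.1264] yaw -5.7 q6 0.55 gap 0.509 | spin 0.01 altspin -44.99 shift [-13.32   5.67   0.21] tilt 0.44
```

>>> send_rows(commands="40 -0.95 0.405 0 0;40 -0.95 0.405 0 0;40 -0.95 0.405 0 0;40 -0.95 0.405 0 0;40 -0.95 0.405 0 0;40 -0.95 0.405 0 0;40 -0.95 0.405 0 0;40 -0.95 0.405 0 0;40 -0.95 0.405 0 0;40 -0.95 0.405 0 0;40 -0.95 0.405 0 0;40 -0.95 0.405 0 0;40 -0.95 0.405 0 0;40 -0.95 0.405 0 0;40 0 0 0 0;40 0 0 0 0")

```text
t: 27.32
tcp_pos: [0.5226, 0.0587, 0.1222]
tool_rot: [0.742, 0.67, -0.0, -0.0]
force: [0.1, 1.1, -0.8]
finger_gap: 0.505
gripper_force: 35.8
```

```bash
python3 -c "
from h import *
go(.5246,.0603,.0405,-5.7)"
```

```text
t27.3 tcp [0.5226 0.0587 0.1222] yaw -5.8 q6 0.00 gap 0.505 | spin -0.03 altspin 44.97 shift [0.09 0.09 4.08] tilt 0.04
```

>>> send_rows(commands="40 0.09 0.09 0.5 0;40 0 0 0.7 0;40 0 0 0.7 0;40 0 0 0.7 0;40 0 0 0.7 0;40 0 0 0.4 0;40 0 0 0.2 0;40 0 0 0.2 0;40 0 0 0.03 0;40 0 0 0 0;50 0 0 0 0;66 0 0 0 0;66 0 0 0 0;66 0 0 0 0;66 0 0 -0.4 0;66 0 0 -0.8 0;66 0 0 -0.9 0;66 0 0 -0.9 0;66 0 0 -0.9 0;66 0 0 0 0")

```text
t: 28.98
tcp_pos: [0.5268, 0.0609, 0.1214]
tool_rot: [0.741, 0.671, 0.002, 0.002]
force: [0.5, -0.0, -0.5]
finger_gap: 0.768
gripper_force: 0.0
```

```bash
python3 -c "
from h import *
go(.4335,-.001,.2,84.3)"
```

```text
t29.0 tcp [0.5268 0.0609 0.1214] yaw -5.7 q6 0.00 gap 0.768 | spin -22.50 altspin 22.50 shift [ 4.31 -3.54 -3.96] tilt 0.39
```

>>> send_rows(commands="40 0 0 -1 0;40 0 0 -1 0;40 0 0 -1 0;40 -0.7 -0.86 -0.9 0;40 -0.7 -0.86 0 0;40 -0.7 -0.86 0 0;40 -0.7 -0.86 0 0;40 -0.7 -0.86 0 0;40 0 0 0 -1;40 0 0 0 -1;40 0 0 0 -1;40 0 0 0 -1;40 0 0 0 -1;40 0 0 0 -1;40 0 0 0 -1;40 0 0 0 -1;40 0 0 0 -1;40 0 0 0 -1")

```text
t: 30.48
tcp_pos: [0.4317, 0.0, 0.1957]
tool_rot: [0.466, 0.885, -0.0, -0.0]
force: [-0.2, 0.7, 0.6]
finger_gap: 0.468
gripper_force: 0.0
```

>>> send_rows(commands="40 0 0 0 -1;40 0 0 0 -1;40 0 0 0 -1;40 0 0 0 -1;40 0 0 0 -1;40 0 0 0 -1;40 0 0 0 -1;40 0 0 0 -1;40 0 0 0 -1;40 0 0 0 -1;40 0 0 0 -1;40 0 0 0 -1;40 0 0 0 -0.5;40 0 0 0 0;40 0 0 0 0")

```text
t: 31.73
tcp_pos: [0.4318, 0.0, 0.1958]
tool_rot: [0.05, 0.999, 0.0, -0.0]
force: [-0.3, -0.2, 0.3]
finger_gap: 0.469
gripper_force: 0.0
```

```bash
python3 -c "
from h import *
go(.432,-.0009,.042,84.3)
s=snap('wrist','w6.png'); print(proj(s,[.432,-.0009,.066]))
t=snap('side','side1.png'); 
p=[int(v) for v in proj(t,[.5176,-.0094,.05])];print(p)
cv2.imwrite('pics/side1c.png',cv2.resize(t['pixels'][p[1]-70:p[1]+70,p[0]-100:p[0]+100],None,fx=3,fy=3)[:,:,::-1])"
```

```text
t31.7 tcp [0.4318 0.     0.1958] yaw 84.2 q6 -1.73 gap 0.469 | spin -0.01 altspin 44.99 shift [-0.02 -0.04  7.69] tilt 0.03
[318.51280387 220.48923664]
[308, 261]
```

View pics/w6.png

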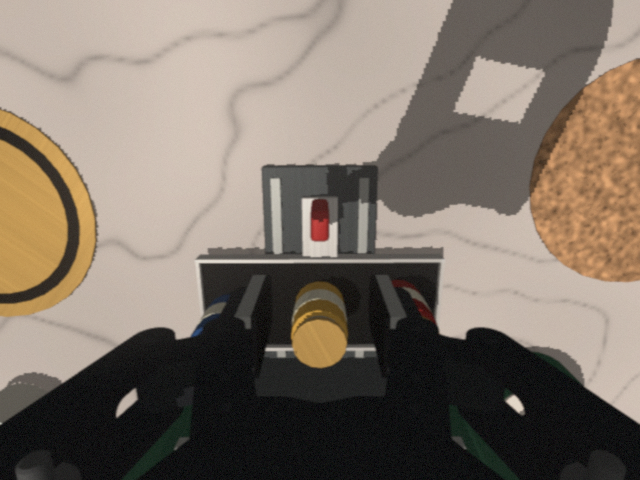

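View pics/side1c.png

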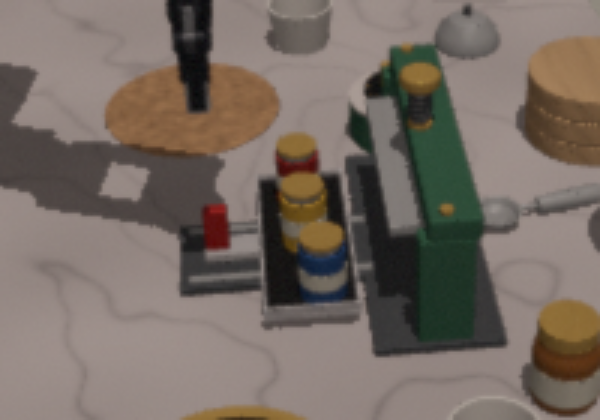

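All three tins stand upright within the shuttle's lips, and the red handle at (320,220) is where expected. I'll descend and pinch it.

>>> send_rows(commands="40 0.18 0 0.7 0;40 0 0 0.9 0;40 0 0 0.9 0;40 0 0 0.9 0;40 0 0 0.9 0;40 0 0 0.9 0;40 0 0 0.9 0;40 0 0 0.9 0;40 0 0 0.6 0;40 0 0 0 0;8 0 0 0 0;8 0 0 0 0;8 0 0 0 0;8 0 0 0 0;8 0 0 0 0;8 0 0 0 0", grip_force=40)

```text
t: 33.17
tcp_pos: [0.4291, -0.0002, 0.0445]
tool_rot: [0.05, 0.999, -0.0, 0.001]
force: [-1.0, -5.0, -1.0]
finger_gap: 0.158
gripper_force: 40.1
```

>>> send_rows(commands="8 -0.1 0 0 0;8 -0.25 0 0 0;8 -0.4 0 0 0;8 -0.4 0 0 0;8 -0.4 0 0 0;8 -0.4 0 0 0;8 -0.4 0 0 0;8 -0.4 0 0 0;8 -0.4 0 0 0;8 -0.4 0 0 0;8 -0.4 0 0 0;8 -0.4 0 0 0;8 -0.4 0 0 0;8 -0.25 0 0 0;8 -0.15 0 0 0;8 0 0 0 0")

```text
t: 34.5
tcp_pos: [0.5324, -0.0104, 0.0446]
tool_rot: [0.05, 0.999, -0.0, 0.001]
force: [-0.8, -4.9, 3.4]
finger_gap: 0.159
gripper_force: 40.9
```

>>> send_rows(commands="8 -0.15 0 0 0;8 -0.15 0 0 0;8 -0.15 0 0 0;8 -0.1 0 0 0;8 0 0 0 0")

```text
t: 34.92
tcp_pos: [0.5401, -0.0111, 0.0445]
tool_rot: [0.049, 0.999, -0.0, -0.002]
force: [-5.9, -6.0, 8.9]
finger_gap: 0.155
gripper_force: 41.7
```

>>> send_rows(commands="8 -0.1 0 0 0;8 -0.1 0 0 0;8 0 0 0 0")

```text
t: 35.17
tcp_pos: [0.5401, -0.0111, 0.0445]
tool_rot: [0.049, 0.999, 0.0, -0.006]
force: [-11.9, -6.8, 14.2]
finger_gap: 0.157
gripper_force: 42.6
```

>>> send_rows(commands="8 -0.1 0 0 0;8 -0.1 0 0 0;8 0 0 0 0")

```text
t: 35.42
tcp_pos: [0.5402, -0.0111, 0.0444]
tool_rot: [0.049, 0.999, 0.0, -0.01]
force: [-18.1, -8.9, 19.0]
finger_gap: 0.156
gripper_force: 43.5
```

>>> send_rows(commands="8 0.15 0 0 0;8 0.1 0 0 0;8 0 0 0 0;8 0 0 0 0;40 0 0 0 0;40 0 0 0 0;40 0 0 0 0;40 0 0 0 0;40 0.4 0 -0.5 0;40 0.4 0 -1 0;40 0 0 -1 0;40 0 0 -1 0;40 0 0 -1 0;40 0 0 -1 0;40 0 0 -1 0;40 0 0 -1 0;40 0 0 -1 0;40 0 0 -1 0;40 0 0 -1 0;40 0 0 0 0")

```text
t: 37.08
tcp_pos: [0.5308, -0.0098, 0.2582]
tool_rot: [0.049, 0.999, -0.001, 0.004]
force: [1.1, 0.5, -0.6]
finger_gap: 0.463
gripper_force: 0.0
```

```bash
python3 -c "
from h import *
go(.6311,-.0208,.23,84.3)
s=snap('wrist','w7.png'); print(proj(s,[.6311,-.0208,.202]),proj(s,[.547,-.0122,.066]))
t=snap('side');p=[int(v) for v in proj(t,[.5976,-.0174,.06])]
cv2.imwrite('pics/side2c.png',cv2.resize(t['pixels'][p[1]-70:p[1]+70,p[0]-100:p[0]+100],None,fx=3,fy=3)[:,:,::-1])"
```

```text
t37.1 tcp [ 0.5308 -0.0098  0.2582] yaw 84.3 q6 -1.70 gap 0.463 | spin 0.01 altspin -44.99 shift [-5.03 -0.05  1.45] tilt 0.48
[317.80631668 408.26317581] [319.16137341 218.78443637]
```

View pics/side2c.png

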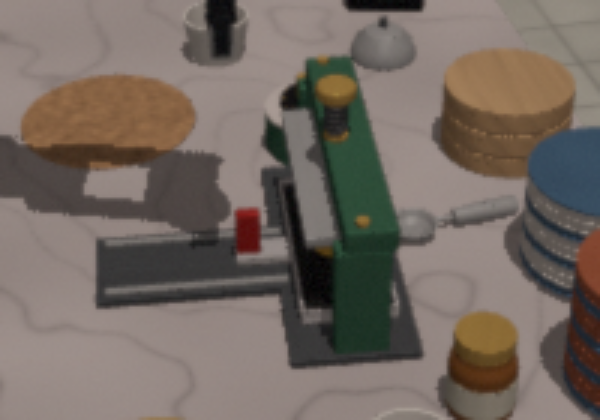

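View pics/w7.png

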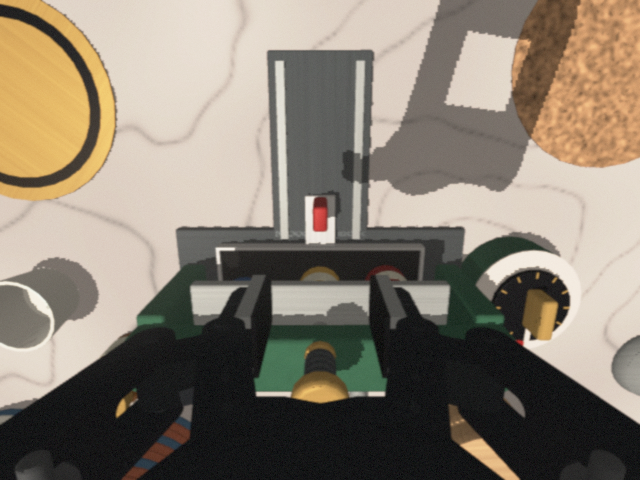

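The side view shows the shuttle home with the tins under the platen, and the wrist view puts the handle at (320,215). Next I'll press the plunger with shut fingers.

>>> send_rows(commands="0 -0.84 -0.01 0.1 0;0 -0.84 -0.01 0.1 0;0 -0.84 -0.01 0.1 0;0 -0.84 -0.01 0.1 0;0 -0.84 -0.01 0.1 0;0 -0.83 0 0.1 0;0 0 0 0.2 0;0 0 0 0.2 0;0 0 0 0 0")

```text
t: 37.93
tcp_pos: [0.6266, -0.0201, 0.2313]
tool_rot: [0.05, 0.999, 0.0, -0.003]
force: [-0.3, 0.5, 0.2]
finger_gap: -0.0
gripper_force: 0.0
```

```bash
python3 -c "
from h import *
go(.6311,-.0208,.212,84.3)
s=snap('side');p=[int(v) for v in proj(s,[.6311,-.0208,.202])];print(p)
cv2.imwrite('pics/side3c.png',cv2.resize(s['pixels'][p[1]-50:p[1]+50,p[0]-60:p[0]+60],None,fx=5,fy=5)[:,:,::-1])"
```

```text
t37.9 tcp [ 0.6266 -0.0201  0.2313] yaw 84.3 q6 -1.68 gap -0.000 | spin 0.00 altspin -45.00 shift [-0.23 -0.01  0.97] tilt 0.35
[347, 214]
```

View pics/side3c.png

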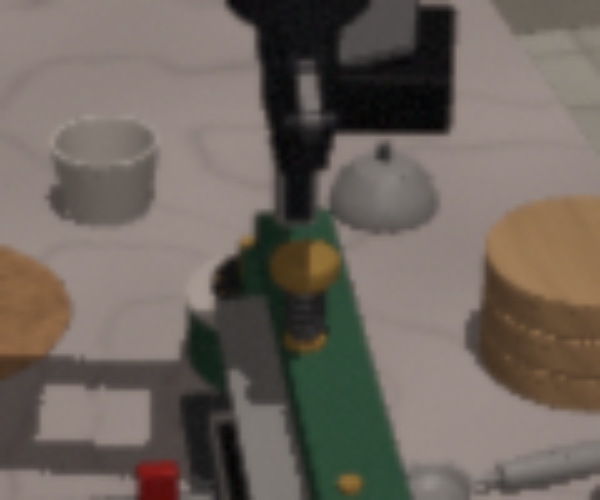

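The fingertip at (295,220) sits about 4 mm short of the head at (305,260), so I'll correct by that and press.

>>> send_rows(commands="0 -0.23 0 0 0;0 0 0 0.3 0;0 0 0 0.3 0;0 0 0 0.3 0;0 0 0 0.15 0;0 0 0 0.15 0;0 0 0 0.15 0;0 0 0 0 0")

```text
t: 38.65
tcp_pos: [0.633, -0.021, 0.2067]
tool_rot: [0.05, 0.999, 0.0, -0.001]
force: [-2.6, 0.4, 3.9]
finger_gap: 0.002
gripper_force: 1.8
```

>>> send_rows(commands="0 0 0 0.12 0;0 0 0 0.12 0;0 0 0 0.12 0;0 0 0 0.12 0;0 0 0 0.1 0;0 0 0 0 0;0 0 0 0 0")

```text
t: 39.23
tcp_pos: [0.6332, -0.021, 0.1966]
tool_rot: [0.05, 0.999, -0.0, -0.0]
force: [-4.9, 0.9, 9.2]
finger_gap: -0.001
gripper_force: 4.6
```

>>> send_rows(commands="0 0 0 0.1 0;0 0 0 0.08 0;0 0 0 0.06 0;0 0 0 0 0;0 0 0 0 0")

```text
t: 39.65
tcp_pos: [0.6332, -0.021, 0.1926]
tool_rot: [0.05, 0.999, -0.0, -0.0]
force: [-6.0, 0.9, 12.6]
finger_gap: -0.002
gripper_force: 6.3
```

>>> send_rows(commands="0 0 0 0.06 0;0 0 0 0.06 0;0 0 0 0 0")

```text
t: 39.9
tcp_pos: [0.6332, -0.0211, 0.1922]
tool_rot: [0.049, 0.999, -0.0, 0.0]
force: [-8.9, 0.8, 21.8]
finger_gap: 0.004
gripper_force: 10.8
```

>>> send_rows(commands="0 0 0 0.06 0;0 0 0 0.04 0;0 0 0 0 0")

```text
t: 40.15
tcp_pos: [0.6333, -0.021, 0.1921]
tool_rot: [0.049, 0.999, -0.0, 0.001]
force: [-11.8, 1.5, 30.0]
finger_gap: -0.002
gripper_force: 15.0
```

At the stop: z holds at 0.1921 m while the force climbs to 30 N. I'll retreat upward, then back out to the handle.

>>> send_rows(commands="0 0 0 -0.2 0;0 0 0 -0.3 0;0 0 0 -0.4 0;0 0 0 -0.5 0;0 0 0 -0.8 0;0 0 0 -0.8 0;0 0 0 0 0;0 0.86 0 0 0;0 0.86 0 0 0;0 0.86 0 0 0;0 0.86 0 0 0;0 0.86 0 0 0;40 0 0 0 0;40 0 0 0 0")

```text
t: 41.32
tcp_pos: [0.5481, -0.0126, 0.2457]
tool_rot: [0.05, 0.999, 0.0, 0.0]
force: [0.5, -0.4, 0.2]
finger_gap: 0.275
gripper_force: 0.0
```

```bash
python3 -c "
from h import *
go(.5435,-.0115,.044,84.3)
print(readout.sense()['force'])
s=snap('wrist'); im=s['pixels']
H,S,V=[c.astype(int) for c in cv2.split(cv2.cvtColor(im,cv2.COLOR_RGB2HSV))]
m=(((H<6)|(H>174))&(S>150)&(V>90)).astype(np.uint8)
n,l,st,c=cv2.connectedComponentsWithStats(m)
for i in range(1,n):
  if st[i,4]>30: print(c[i],st[i],ray(s,*c[i],.058))"
```

```text
t41.3 tcp [ 0.5481 -0.0126  0.2457] yaw 84.3 q6 -1.70 gap 0.275 | spin -0.00 altspin 45.00 shift [ 0.24  0.03 10.09] tilt 0.03
[ 0.47667525 -0.42906378  0.17898283]
[320.72521246 203.12181303] [314 190  14  27 353] [ 0.54772074 -0.01180205  0.058     ]
```

>>> send_rows(commands="40 0.36 0.03 0.7 0;40 0 0 1 0;40 0 0 1 0;40 0 0 1 0;40 0 0 1 0;40 0 0 1 0;40 0 0 1 0;40 0 0 1 0;40 0 0 1 0;40 0 0 1 0;40 0 0 0.35 0;40 0 0 0 0;8 0 0 0 0;8 0 0 0 0;8 0 0 0 0;8 0 0 0 0;8 0 0 0 0;8 0 0 0 0", grip_force=40)

```text
t: 42.87
tcp_pos: [0.5422, -0.0114, 0.0461]
tool_rot: [0.05, 0.999, -0.0, 0.002]
force: [3.0, 0.9, 1.9]
finger_gap: 0.156
gripper_force: 40.2
```

>>> send_rows(commands="8 0.1 0 0 0;8 0.25 0 0 0;8 0.4 0 0 0;8 0.4 0 0 0;8 0.4 0 0 0;8 0.4 0 0 0;8 0.4 0 0 0;8 0.4 0 0 0;8 0.4 0 0 0;8 0.4 0 0 0;8 0.4 0 0 0;8 0.4 0 0 0;8 0.4 0 0 0;8 0.4 0 0 0;8 0.3 0 0 0;8 0.15 0 0 0;8 0.1 0 0 0;8 0 0 0 0")

```text
t: 44.37
tcp_pos: [0.4266, -0.0001, 0.046]
tool_rot: [0.05, 0.999, -0.0, 0.0]
force: [0.2, 0.3, 10.6]
finger_gap: 0.157
gripper_force: 41.6
```

>>> send_rows(commands="8 0.12 0 0 0;8 0.12 0 0 0;8 0.1 0 0 0;8 0.08 0 0 0;8 0 0 0 0")

```text
t: 44.78
tcp_pos: [0.4186, 0.0007, 0.046]
tool_rot: [0.05, 0.999, -0.0, 0.001]
force: [1.5, 0.3, 10.2]
finger_gap: 0.158
gripper_force: 41.5
```

>>> send_rows(commands="40 0 0 0 0;40 0 0 0 0;40 0 0 0 0;40 0 0 0 0;40 0 0 -0.5 0;40 0 0 -1 0;40 0 0 -1 0;40 0 0 -1 0;40 0 0 -1 0;40 0 0 -1 0;40 0 0 -1 0;40 0 0 -1 0;40 0 0 0 1;40 0 0 0 1;40 0 0 0 1;40 0 0 0 1;40 0 0 0 1;40 0 0 0 1;40 0 0 0 1;40 0 0 0 1")

```text
t: 46.45
tcp_pos: [0.4182, 0.0011, 0.1947]
tool_rot: [0.325, 0.946, -0.0, -0.001]
force: [-0.6, -1.0, -0.9]
finger_gap: 0.467
gripper_force: 0.0
```

>>> send_rows(commands="66 0 0 0 1;66 0 0 0 1;66 0 0 0 1;66 0 0 0 1;66 0 0 0 1;66 0 0 0 1;66 0 0 0 1;66 0 0 0 1;66 0 0 0 1;66 0 0 0 1;66 0 0 0 1;66 0 0 0 1;66 0 0 0 1;66 0 0 0 1;66 0 0 0 0.5;66 0 0 0 0")

```text
t: 47.78
tcp_pos: [0.4183, 0.0011, 0.1947]
tool_rot: [0.742, 0.671, -0.001, -0.001]
force: [-0.7, 0.2, 0.2]
finger_gap: 0.775
gripper_force: 0.0
```

```bash
python3 -c "
from h import *
s=snap('top','top3.png');im=s['pixels']
H,S,V=[c.astype(int) for c in cv2.split(cv2.cvtColor(im,cv2.COLOR_RGB2HSV))]
m=((H>15)&(H<30)&(S>150)&(V>70)).astype(np.uint8)
n,l,st,c=cv2.connectedComponentsWithStats(m)
for i in range(1,n):
  if st[i,4]>60: print(c[i].round(1),st[i],ray(s,*c[i],.081).round(4))
s=snap('wrist','w8.png')
go(.5,-.08,.12,-5.7)"
```

```text
[249.3 111.5] [ 222   87   61   58 1473] [0.8667 0.1415 0.081 ]
[422.8 174.6] [411 163  24  24 440] [ 0.7063 -0.2472  0.081 ]
[231.2 202.1] [227 193   9  19 143] [0.6571 0.185  0.081 ]
[321.8 200.6] [313 192  19  19 276] [ 0.6541 -0.0189  0.081 ]
[321.1 264.5] [309 256  21  20  79] [ 0.5109 -0.0136  0.081 ]
[446.7 305.6] [ 405  263   85   86 1525] [ 0.4134 -0.2847  0.081 ]
[447.2 305.1] [ 415  273   66   65 3370] [ 0.4145 -0.2857  0.081 ]
t47.9 tcp [0.4186 0.001  0.1948] yaw -5.6 q6 -0.17 gap 0.775 | spin 0.02 altspin -44.98 shift [-3.63  4.46  3.74] tilt 0.07
```

View pics/top3.png

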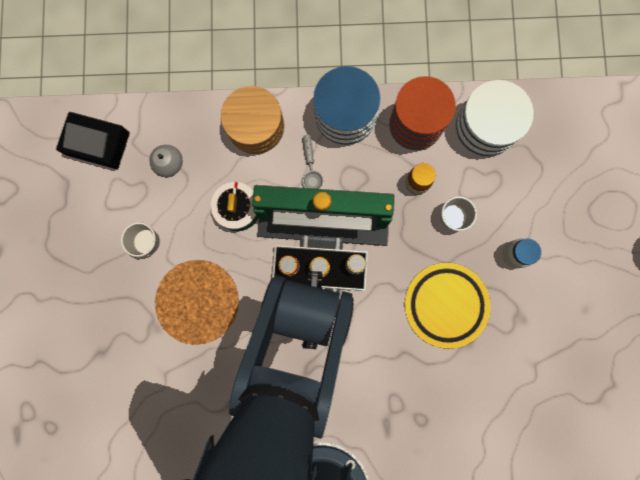

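All three tins are upright on the shuttle at (289,265), (320,266) and (356,264), and their pressed lids now look pale. The gauge and plunger are as they should be. I've used my picture allowance, so from here I'll measure numerically.

```bash
cat > sh.py <<'E'
from h import *
s=snap('top');im=s['pixels'].astype(int)
m=np.zeros(im.shape[:2],np.uint8);b=im[250:287,278:364];m[250:287,278:364]=(b.sum(2)>330)
n,l,st,c=cv2.connectedComponentsWithStats(m)
for i in range(1,n):
  if st[i,4]>40: print(c[i].round(1),st[i],ray(s,*(st[i,:2]+st[i,2:4]/2-.5),.081).round(4),im[tuple(c[i].astype(int)[::-1])])
E
python3 sh.py
```

```text
[349.9 250.6] [329 250  35   3  63] [ 0.5392 -0.0695  0.081 ] [209 201 188]
[355.9 263.1] [347 255  17  17 237] [ 0.5121 -0.0884  0.081 ] [190 184 171]
[287.8 264.5] [280 256  17  18 238] [0.513  0.0597 0.081 ] [173 167 155]
[319.7 264.9] [311 257  19  18 223] [ 0.5087 -0.011   0.081 ] [184 178 166]
```

```bash
python3 -c "
from h import *
go(.512,-.0884,.125,-5.7)"
```

```text
t47.9 tcp [0.4187 0.0009 0.1949] yaw -5.6 q6 -0.17 gap 0.772 | spin 0.01 altspin -44.99 shift [-3.98  5.09  3.49] tilt 0.06
```

>>> send_rows(commands="66 -0.66 0.85 0 0;66 -0.66 0.85 0 0;66 -0.66 0.85 0.5 0;66 -0.66 0.85 0.7 0;66 -0.67 0.85 0.8 0;66 -0.67 0.84 0.8 0;66 0 0 0.7 0;66 0 0 0 0;66 0 0 0 0")

```text
t: 48.68
tcp_pos: [0.5114, -0.088, 0.1242]
tool_rot: [0.741, 0.671, -0.001, -0.002]
force: [-0.5, 0.3, 0.3]
finger_gap: 0.773
gripper_force: 0.0
```

```bash
cat > lid2.py <<'E'
from h import *
import sys
x,y,zl=map(float,sys.argv[1:4])
s=snap('wrist'); im=s['pixels']; g=cv2.GaussianBlur(cv2.cvtColor(im,cv2.COLOR_RGB2GRAY),(5,5),1.5)
p=proj(s,[x,y,zl]); r=np.linalg.norm(proj(s,[x+.0205,y,zl])-p); print('exp',p.round(),'r',r.round(1))
c=cv2.HoughCircles(g,cv2.HOUGH_GRADIENT_ALT,1.5,20,param1=150,param2=.6,minRadius=int(.85*r),maxRadius=int(1.2*r))
for a in ([] if c is None else c[0]): print(a.round(1),ray(s,a[0],a[1],zl).round(4),im[int(a[1]),int(a[0])])
go(x,y,.041,-5.7)
E
python3 lid2.py .512 -.0884 .081
```

```text
exp [320. 265.] r 40.6
[234.  322.5  41.4] [ 0.4633 -0.1163  0.081 ] [35 33 33]
[295.5  97.5  46.9] [ 0.5089 -0.0075  0.081 ] [104 104  99]
[511.5 306.   39. ] [ 0.6091 -0.1209  0.081 ] [207 203 191]
t48.7 tcp [ 0.5118 -0.088   0.125 ] yaw -5.7 q6 -0.29 gap 0.777 | spin 0.01 altspin -44.99 shift [-0.02  0.02  4.2 ] tilt 0.11
```

```bash
python3 - <<'E'
from h import *
s=snap('wrist'); im=s['pixels']; g=cv2.cvtColor(im,cv2.COLOR_RGB2GRAY)
# coarse gray map around expected lid
for v in range(170,340,10): print(v,' '.join('%3d'%g[v,u] for u in range(230,410,10)))
H,S,V=[c.astype(int) for c in cv2.split(cv2.cvtColor(im,cv2.COLOR_RGB2HSV))]
m=((H>100)&(H<125)&(S>110)).astype(np.uint8); n,l,st,c=cv2.connectedComponentsWithStats(m)
for i in range(1,n):
  if st[i,4]>60: print('blue',c[i].round(),st[i])
E
```

```text
170 111  34  33  29  24  27  32  23  17  29  22  29  25  27 110 102 100 185
180 102  36  34  27  25  24  26  27  25  28  23  29  30  29 115  60  53 100
190 196  38  33  28  34  25  28  26  25  23  24  34  43  30 119 220 222  75
200 219  51  39  45  44  45  25  29  25  27  26  32  45  32 123 221 220  85
210 220  57  46  44  44  43  28  40 108 112 110  47  45  45 246 217 217  92
220 221  73  54  47  44  46  33 114  46  47  43  66  74  49 250 191 190  92
230 221  87  50  50  48  47 102  52  91 100  93  57  52  51 250 219 215  99
240 222 121  54  52  48  48  60  94 106 103 102  88  92  72 250 219 213 102
250 223 154  52  50  52  47 124 103 102 233 234 235 184  80 249 220 221 104
260 223 211  56  55  56  77 226 227 227 228 231 232 232 136 249 221 208 100
270 204 237 193 194 195 193 222 228 225 227 232 228 233 176 248 222 193 100
280 129 198 214 220 221 221 218 223 226 225 232 230 230 222 220 221 198 100
290  46 223 217 192 219 222 217 222 222 222 226 228 214 221 222 221 132 103
300  42 225 224 221 206 221 221 223 210 218 216 221 220 220 220 221 174 105
310  38 225 224 223 194 223 222 221 222 221 222 222 221 220 220 222  86 102
320  36 221 223 223 212 220 222 221 221 222 222 221 219 219 221 220 192 102
330  34 226 226 223 210 217 223 220 222 221 219 221 220 220 221 219 217 220
```

The blue lid is centred near (322,265), as expected. I'll grip and lift it.

>>> send_rows(commands="66 0 0.05 0.6 0;66 0 0 0.7 0;66 0 0 0.7 0;66 0 0 0.7 0;66 0 0 0.7 0;66 0 0 0.6 0;66 0 0 0.2 0;66 0 0 0 0;40 0 0 0 0;40 0 0 0 0;40 0 0 0 0;40 0 0 0 0;40 0 0 0 0;40 0 0 -0.3 0;40 0 0 -0.9 0;40 0 0 -0.9 0;40 0 0 -0.9 0;40 0 0 -0.9 0;40 0 0 0 0", grip_force=35)

```text
t: 50.37
tcp_pos: [0.5157, -0.0893, 0.1224]
tool_rot: [0.741, 0.671, 0.002, 0.003]
force: [0.6, -0.2, -2.0]
finger_gap: 0.505
gripper_force: 35.9
```

```bash
python3 -c "
from h import *
go(.432,-.359,.12,-5.7)"; python3 sh.py
```

```text
t50.4 tcp [ 0.5157 -0.0893  0.1224] yaw -5.7 q6 -0.29 gap 0.505 | spin 0.00 altspin -45.00 shift [-13.83  -2.82   0.13] tilt 0.41
[283.4 261.6] [279 256  11  14  82] [0.5177 0.0685 0.081 ] [197 190 178]
```

>>> send_rows(commands="40 -0.988 -0.201 0 0;40 -0.988 -0.201 0 0;40 -0.988 -0.201 0 0;40 -0.988 -0.201 0 0;40 -0.988 -0.201 0 0;40 -0.988 -0.201 0 0;40 -0.988 -0.201 0 0;40 -0.988 -0.201 0 0;40 -0.988 -0.201 0 0;40 -0.988 -0.201 0 0;40 -0.988 -0.201 0 0;40 -0.988 -0.201 0 0;40 -0.988 -0.201 0 0;40 -0.988 -0.201 0 0;40 0 0 0.5 0;40 0 0 0.5 0;40 0 0 0 0")

```text
t: 51.83
tcp_pos: [0.4284, -0.3558, 0.096]
tool_rot: [0.741, 0.671, 0.0, -0.004]
force: [0.1, 1.1, -1.7]
finger_gap: 0.509
gripper_force: 35.9
```

```bash
python3 -c "
from h import *
go(.432,-.359,.0245,-5.7)"
```

```text
t51.8 tcp [ 0.4284 -0.3558  0.096 ] yaw -5.7 q6 -0.79 gap 0.509 | spin -0.00 altspin 45.00 shift [-0.16  0.21  3.57] tilt 0.42
```

>>> send_rows(commands="40 -0.16 0.21 0.5 0;40 0 0 0.7 0;40 0 0 0.7 0;40 0 0 0.7 0;40 0 0 0.5 0;40 0 0 0.2 0;40 0 0 0.12 0;40 0 0 0 0;40 0 0 0 0")

```text
t: 52.58
tcp_pos: [0.4344, -0.362, 0.0311]
tool_rot: [0.741, 0.671, -0.0, 0.0]
force: [0.7, -0.0, -1.5]
finger_gap: 0.506
gripper_force: 35.9
```

>>> send_rows(commands="40 0 0 0.12 0;40 0 0 0.1 0;40 0 0 0 0")

```text
t: 52.83
tcp_pos: [0.434, -0.3619, 0.0264]
tool_rot: [0.741, 0.671, -0.0, 0.0]
force: [-1.0, -0.2, -1.4]
finger_gap: 0.503
gripper_force: 35.9
```

>>> send_rows(commands="40 0 0 0.05 0;40 0 0 0 0;40 0 0 0 0")

```text
t: 53.08
tcp_pos: [0.434, -0.3619, 0.0254]
tool_rot: [0.741, 0.671, -0.0, 0.0]
force: [-0.2, -0.1, -0.9]
finger_gap: 0.509
gripper_force: 36.0
```

>>> send_rows(commands="40 0 0 0.04 0;40 0 0 0.02 0;40 0 0 0 0")

```text
t: 53.33
tcp_pos: [0.434, -0.3619, 0.0253]
tool_rot: [0.741, 0.671, -0.0, 0.0]
force: [-1.3, 1.0, 7.3]
finger_gap: 0.504
gripper_force: 36.7
```

>>> send_rows(commands="50 0 0 0 0;66 0 0 0 0;66 0 0 0 0;66 0 0 0 0;66 0 0 -0.4 0;66 0 0 -0.8 0;66 0 0 -0.9 0;66 0 0 -0.9 0;66 0 0 -0.9 0;66 0 0 -0.9 0;66 0 0 0 0")

```text
t: 54.25
tcp_pos: [0.4355, -0.3636, 0.1238]
tool_rot: [0.741, 0.671, -0.0, 0.004]
force: [-0.3, -0.2, 1.2]
finger_gap: 0.775
gripper_force: 0.0
```

```bash
python3 sh.py;python3 -c "
from h import *
go(.5085,-.0095,.125,-5.7)"
```

```text
[349.5 250.6] [328 250  36   3  66] [ 0.5392 -0.0684  0.081 ] [232 228 218]
[287.8 264.1] [279 256  19  18 253] [0.513  0.0597 0.081 ] [195 189 177]
[319.6 266. ] [310 257  20  20 285] [ 0.5066 -0.0099  0.081 ] [206 200 188]
[298.7 285. ] [278 283  56   4 135] [0.4678 0.022  0.081 ] [191 180 169]
t54.3 tcp [ 0.4349 -0.3629  0.1223] yaw -5.7 q6 -0.79 gap 0.769 | spin 0.00 altspin -45.00 shift [17.95  1.91 -0.19] tilt 0.28
```

>>> send_rows(commands="66 0.998 0.103 0 0;66 0.998 0.103 0 0;66 0.998 0.103 0 0;66 0.998 0.103 0 0;66 0.998 0.103 0 0;66 0.998 0.103 0 0;66 0.998 0.103 0 0;66 0.998 0.103 0 0;66 0.998 0.103 0 0;66 0.998 0.103 0 0;66 0.998 0.103 0 0;66 0.998 0.103 0 0;66 0.998 0.103 0 0;66 0.998 0.103 0 0;66 0.998 0.103 0 0;66 0.998 0.103 0 0;66 0.998 0.103 0 0;66 0.998 0.103 0 0;66 0 0 0 0;66 0 0 0 0")

```text
t: 55.97
tcp_pos: [0.5058, -0.0071, 0.1193]
tool_rot: [0.741, 0.672, -0.001, -0.001]
force: [0.8, -0.7, 1.0]
finger_gap: 0.774
gripper_force: 0.0
```

```bash
python3 lid2.py .5075 -.0085 .081;
```

```text
exp [322. 270.] r 41.6
[322.5 118.5  45.6] [0.5145 0.0631 0.081 ] [115 113 109]
[324.  265.5  42.4] [ 0.5087 -0.0061  0.081 ] [243 240 232]
[223.5 241.5  39.8] [0.4614 0.0109 0.081 ] [248 244 238]
t56.0 tcp [ 0.506  -0.0079  0.1194] yaw -5.6 q6 -0.14 gap 0.772 | spin 0.02 altspin -44.98 shift [-0.02  0.08  3.92] tilt 0.08
```

>>> send_rows(commands="66 0.09 0.13 0.6 0;66 0 0 0.7 0;66 0 0 0.7 0;66 0 0 0.7 0;66 0 0 0.7 0;66 0 0 0.4 0;66 0 0 0.1 0;66 0 0 0 0;40 0 0 0 0;40 0 0 0 0;40 0 0 0 0;40 0 0 0 0;40 0 0 0 0", grip_force=35)

```text
t: 57.1
tcp_pos: [0.5098, -0.0066, 0.0428]
tool_rot: [0.741, 0.671, 0.0, 0.001]
force: [-0.1, -0.3, 3.6]
finger_gap: 0.505
gripper_force: 35.7
```

>>> send_rows(commands="40 0 0 -0.3 0;40 0 0 -0.9 0;40 0 0 -0.9 0;40 0 0 -0.9 0;40 0 0 -0.9 0;40 0 0 0 0")

```text
t: 57.6
tcp_pos: [0.5112, -0.0067, 0.1232]
tool_rot: [0.741, 0.671, 0.002, 0.003]
force: [1.1, 0.7, -1.1]
finger_gap: 0.504
gripper_force: 35.9
```

```bash
python3 -c "
from h import *
go(.382,-.304,.12,-5.7)"
```

```text
t57.6 tcp [ 0.5112 -0.0067  0.1232] yaw -5.7 q6 -0.13 gap 0.504 | spin 0.01 altspin -44.99 shift [-15.43  -4.95   0.14] tilt 0.37
```

>>> send_rows(commands="40 -0.965 -0.31 0 0;40 -0.965 -0.31 0 0;40 -0.965 -0.31 0 0;40 -0.965 -0.31 0 0;40 -0.965 -0.31 0 0;40 -0.965 -0.31 0 0;40 -0.965 -0.31 0 0;40 -0.965 -0.31 0 0;40 -0.965 -0.31 0 0;40 -0.965 -0.31 0 0;40 -0.965 -0.31 0 0;40 -0.965 -0.31 0 0;40 -0.965 -0.31 0 0;40 -0.965 -0.31 0 0;40 -0.965 -0.31 0 0;40 -0.965 -0.31 0 0;40 0 0 0.5 0;40 0 0 0.5 0;40 0 0 0 0")

```text
t: 59.18
tcp_pos: [0.3787, -0.3031, 0.0983]
tool_rot: [0.742, 0.671, 0.0, -0.002]
force: [0.3, 1.7, -1.5]
finger_gap: 0.506
gripper_force: 36.0
```

```bash
python3 -c "
from h import *
go(.382,-.304,.027,-5.7)"
```

```text
t59.2 tcp [ 0.3787 -0.3031  0.0983] yaw -5.8 q6 -0.81 gap 0.506 | spin -0.02 altspin 44.98 shift [-0.04  0.18  3.56] tilt 0.24
```

>>> send_rows(commands="40 -0.04 0.15 0.5 0;40 0 0 0.7 0;40 0 0 0.7 0;40 0 0 0.7 0;40 0 0 0.5 0;40 0 0 0.3 0;40 0 0 0.15 0;40 0 0 0 0;40 0 0 0 0")

```text
t: 59.93
tcp_pos: [0.3831, -0.3051, 0.0293]
tool_rot: [0.741, 0.671, -0.0, 0.0]
force: [-0.5, -0.3, -2.0]
finger_gap: 0.506
gripper_force: 36.0
```

>>> send_rows(commands="40 0 0 0.05 0;40 0 0 0 0;40 0 0 0 0")

```text
t: 60.18
tcp_pos: [0.383, -0.3053, 0.0286]
tool_rot: [0.741, 0.671, -0.0, 0.001]
force: [0.3, -0.6, -1.7]
finger_gap: 0.504
gripper_force: 36.0
```

>>> send_rows(commands="40 0 0 0.07 0;40 0 0 0.06 0;40 0 0 0 0;40 0 0 0 0")

```text
t: 60.52
tcp_pos: [0.383, -0.3052, 0.0258]
tool_rot: [0.741, 0.671, -0.0, 0.0]
force: [0.8, 0.5, 2.2]
finger_gap: 0.507
gripper_force: 36.2
```

>>> send_rows(commands="40 0 0 0.03 0;40 0 0 0 0;40 0 0 0 0")

```text
t: 60.77
tcp_pos: [0.383, -0.3052, 0.0258]
tool_rot: [0.741, 0.671, -0.0, 0.0]
force: [-0.4, 0.5, 7.8]
finger_gap: 0.508
gripper_force: 36.9
```

>>> send_rows(commands="50 0 0 0 0;66 0 0 0 0;66 0 0 0 0;66 0 0 0 0;66 0 0 -0.4 0;66 0 0 -0.8 0;66 0 0 -0.9 0;66 0 0 -0.9 0;66 0 0 -0.9 0;66 0 0 -0.9 0;66 0 0 0 0")

```text
t: 61.68
tcp_pos: [0.3841, -0.3064, 0.1242]
tool_rot: [0.741, 0.671, -0.0, 0.003]
force: [0.6, -0.8, 0.2]
finger_gap: 0.77
gripper_force: 0.0
```

```bash
python3 sh.py;python3 -c "
from h import *
go(.5135,.061,.122,-5.7)"
```

```text
[350.1 250.5] [330 250  34   3  59] [ 0.5392 -0.0706  0.081 ] [229 227 216]
[287.9 264. ] [279 256  18  17 246] [0.5141 0.0608 0.081 ] [190 185 173]
[299.5 284.9] [278 282  58   5 143] [0.4688 0.0198 0.081 ] [204 192 182]
t61.7 tcp [ 0.3836 -0.3059  0.1228] yaw -5.7 q6 -0.80 gap 0.773 | spin 0.00 altspin -45.00 shift [ 1.89e+01  4.64e+00 -1.00e-02] tilt 0.26
```

>>> send_rows(commands="66 0.995 0.25 0 0;66 0.995 0.25 0 0;66 0.995 0.25 0 0;66 0.995 0.25 0 0;66 0.995 0.25 0 0;66 0.995 0.25 0 0;66 0.995 0.25 0 0;66 0.995 0.25 0 0;66 0.995 0.25 0 0;66 0.995 0.25 0 0;66 0.995 0.25 0 0;66 0.995 0.25 0 0;66 0.995 0.25 0 0;66 0.995 0.25 0 0;66 0.995 0.25 0 0;66 0.995 0.25 0 0;66 0.995 0.25 0 0;66 0.995 0.25 0 0;66 0.995 0.25 0 0;66 0 0 0 0")

```text
t: 63.4
tcp_pos: [0.5154, 0.0645, 0.1202]
tool_rot: [0.74, 0.672, 0.0, -0.0]
force: [1.2, 0.5, -0.0]
finger_gap: 0.773
gripper_force: 0.0
```

```bash
python3 lid2.py .514 .062 .081;
```

```text
exp [316. 272.] r 41.3
[318.  247.5  38. ] [0.5161 0.0749 0.081 ] [120 115 110]
t63.5 tcp [0.5146 0.0632 0.1201] yaw -5.5 q6 0.00 gap 0.771 | spin 0.05 altspin -44.95 shift [-0.06 -0.02  3.95] tilt 0.07
```

>>> send_rows(commands="66 -0.02 0 0.6 0;66 0 0 0.7 0;66 0 0 0.7 0;66 0 0 0.7 0;66 0 0 0.7 0;66 0 0 0.4 0;66 0 0 0.15 0;66 0 0 0 0;40 0 0 0 0;40 0 0 0 0;40 0 0 0 0;40 0 0 0 0;40 0 0 0 0", grip_force=35)

```text
t: 64.53
tcp_pos: [0.5152, 0.0613, 0.0426]
tool_rot: [0.741, 0.671, 0.0, 0.001]
force: [-1.2, -1.1, 3.5]
finger_gap: 0.505
gripper_force: 35.7
```

>>> send_rows(commands="40 0 0 -0.3 0;40 0 0 -0.9 0;40 0 0 -0.9 0;40 0 0 -0.9 0;40 0 0 -0.9 0;40 0 0 0 0")

```text
t: 65.03
tcp_pos: [0.5169, 0.0615, 0.1231]
tool_rot: [0.741, 0.671, 0.002, 0.002]
force: [0.8, -0.1, -0.6]
finger_gap: 0.504
gripper_force: 35.9
```

```bash
python3 -c "
from h import *
go(.432,-.249,.12,-5.7)"
```

```text
t65.0 tcp [0.5169 0.0615 0.1231] yaw -5.7 q6 0.00 gap 0.504 | spin 0.01 altspin -44.99 shift [-15.87  -2.68   0.13] tilt 0.39
```

>>> send_rows(commands="40 -0.992 -0.167 0 0;40 -0.992 -0.167 0 0;40 -0.992 -0.167 0 0;40 -0.992 -0.167 0 0;40 -0.992 -0.167 0 0;40 -0.992 -0.167 0 0;40 -0.992 -0.167 0 0;40 -0.992 -0.167 0 0;40 -0.992 -0.167 0 0;40 -0.992 -0.167 0 0;40 -0.992 -0.167 0 0;40 -0.992 -0.167 0 0;40 -0.992 -0.167 0 0;40 -0.992 -0.167 0 0;40 -0.992 -0.167 0 0;40 -0.992 -0.167 0 0;40 0 0 0.5 0;40 0 0 0.5 0;40 0 0 0 0")

```text
t: 66.62
tcp_pos: [0.4286, -0.2474, 0.0976]
tool_rot: [0.742, 0.671, -0.0, -0.003]
force: [-0.7, 0.8, -2.0]
finger_gap: 0.508
gripper_force: 35.9
```

```bash
python3 -c "
from h import *
go(.432,-.249,.027,-5.7)
s=snap('top'); im=s['pixels'].astype(int)
for n,(x,y) in dict(blue=(.433,-.36),yellow=(.383,-.305)).items():
    p=proj(s,[x,y,.064]).round().astype(int); print(n,p,[im[p[1]+d,p[0]+e].tolist() for d,e in((0,0),(-6,0),(6,0),(0,-6),(0,6))])"
```

```text
t66.6 tcp [ 0.4286 -0.2474  0.0976] yaw -5.7 q6 -0.65 gap 0.508 | spin -0.01 altspin 44.99 shift [-0.08  0.2   3.53] tilt 0.34
blue [479 296] [[78, 89, 97], [65, 76, 84], [101, 112, 117], [102, 112, 117], [65, 77, 86]]
yellow [455 319] [[54, 64, 68], [37, 43, 48], [32, 33, 34], [56, 64, 71], [38, 44, 48]]
```

Arm occludes that view. I'll place the red tin.

>>> send_rows(commands="40 -0.06 0.17 0.5 0;40 0 0 0.7 0;40 0 0 0.7 0;40 0 0 0.7 0;40 0 0 0.5 0;40 0 0 0.3 0;40 0 0 0.15 0;40 0 0 0.05 0;40 0 0 0 0;40 0 0 0 0")

```text
t: 67.5
tcp_pos: [0.4338, -0.2509, 0.0284]
tool_rot: [0.741, 0.671, 0.0, 0.001]
force: [-0.1, 0.3, -1.1]
finger_gap: 0.505
gripper_force: 35.9
```

>>> send_rows(commands="40 0 0 0.05 0;40 0 0 0 0;40 0 0 0 0")

```text
t: 67.75
tcp_pos: [0.4336, -0.2509, 0.0273]
tool_rot: [0.741, 0.671, 0.0, 0.0]
force: [-0.1, 0.1, -1.2]
finger_gap: 0.506
gripper_force: 35.9
```

>>> send_rows(commands="40 0 0 0.06 0;40 0 0 0.03 0;40 0 0 0 0;40 0 0 0 0")

```text
t: 68.08
tcp_pos: [0.4336, -0.2509, 0.0256]
tool_rot: [0.741, 0.671, 0.0, 0.0]
force: [-1.8, -0.2, 6.3]
finger_gap: 0.504
gripper_force: 36.3
```

>>> send_rows(commands="40 0 0 0.02 0;40 0 0 0 0;40 0 0 0 0")

```text
t: 68.33
tcp_pos: [0.4336, -0.2509, 0.0256]
tool_rot: [0.741, 0.671, 0.0, 0.0]
force: [-0.6, 1.0, 8.4]
finger_gap: 0.506
gripper_force: 36.7
```

Contact. I'll release, rise, and move away to the left to check.

>>> send_rows(commands="50 0 0 0 0;66 0 0 0 0;66 0 0 0 0;66 0 0 0 0;66 0 0 -0.4 0;66 0 0 -0.8 0;66 0 0 -0.9 0;66 0 0 -0.9 0;66 0 0 -0.9 0;66 0 0 -0.9 0;66 0 0 -1 0;66 0 0 -1 0;66 0 0 -1 0;66 0 0 -1 0;66 0 0 0 0")

```text
t: 69.58
tcp_pos: [0.4351, -0.2521, 0.2046]
tool_rot: [0.741, 0.671, 0.0, 0.004]
force: [0.2, -0.4, 0.3]
finger_gap: 0.774
gripper_force: 0.0
```

>>> send_rows(commands="66 1 0 0 0;66 1 0 0 0;66 1 0 0 0;66 1 0 0 0;66 1 0 0 0;66 1 0 0 0;66 1 0 0 0;66 1 0 0 0;66 1 0 0 0;66 1 0 0 0;66 1 0 0 0;66 1 0 0 0;66 1 0 0 0;66 1 0 0 0;66 1 0 0 0;66 1 0 0 0;66 1 0 0 0;66 1 0 0 0;66 1 0 0 0;66 1 0 0 0")

```text
t: 71.25
tcp_pos: [0.4724, 0.1483, 0.2002]
tool_rot: [0.741, 0.671, -0.001, -0.0]
force: [-0.5, 0.6, 0.7]
finger_gap: 0.771
gripper_force: 0.0
```

```bash
python3 - <<'E'
from m import *
snap('side')
tray=ray(s,447.2,305.3,.003)[:2]
g=(((S<60)&(V>150))).astype(np.uint8)
for b,st in blobs(g==1,(400,255,495,355),40):
    p=ray(s,*(np.array(st[:2])+np.array(st[2:4])/2-.5),.064); print('lid',b,st,p.round(4),'r',np.linalg.norm(p[:2]-tray).round(3))
for n,(x,y) in dict(blue=(.4335,-.362),yellow=(.383,-.305),red=(.4336,-.251)).items():
    print(n,proj(s,[x,y,.064]).round(1))
t=snap('side');im=cv2.cvtColor(t['pixels'],cv2.COLOR_RGB2HSV)
for n,(x,y),hr in(('blue',(.4335,-.362),(95,130)),('yellow',(.383,-.305),(18,30)),('red',(.4336,-.251),(0,8))):
    p=proj(t,[x,y,.03]).round().astype(int); r=im[p[1]-25:p[1]+25,p[0]-16:p[0]+17]; mm=(r[...,0]>=hr[0])&(r[...,0]<=hr[1])&(r[...,1]>120); ys,xs=np.nonzero(mm); print(n,p,mm.sum(),(xs.mean()-16).round(1),(ys.mean()-25).round(1),np.ptp(xs),np.ptp(ys))
# dial: white mark / bar / pointer
red=((H<6)|(H>174))&(S>150)&(V>100)
for b in blobs(brass,(212,185,250,225),30)+blobs(red,(225,175,250,195),3): print('dial',b[0],b[1])
bm=np.zeros(brass.shape,np.uint8); bm[185:225,212:250]=brass[185:225,212:250]
print(cv2.minAreaRect(cv2.findNonZero(bm))); print('plunger',blobs(brass,(305,185,340,215),50))
E
```

```text
lid [446.6 303.3] [400, 255, 95, 100, 3503] [ 0.4155 -0.2892  0.064 ] r 0.015
lid [480.7 295.4] [473, 288, 16, 16, 187] [ 0.4332 -0.364   0.064 ] r 0.064
lid [429.2 296.9] [422, 290, 15, 15, 185] [ 0.433  -0.2505  0.064 ] r 0.057
lid [455.9 319.3] [449, 312, 15, 15, 184] [ 0.3832 -0.3072  0.064 ] r 0.029
blue [479.6 295.4]
yellow [455.  319.1]
red [429.2 296.7]
blue [297 364] 133 0.2 6.5 18 19
yellow [273 349] 910 -0.6 6.2 32 49
red [291 330] 150 -0.6 3.9 17 20
dial [230.9 201.9] [227, 193, 9, 18, 127]
dial [235.5 184.5] [235, 182, 2, 6, 12]
((235.1729278564453, 204.6517791748047), (25.660268783569336, 29.686359405517578), 22.833650588989258)
plunger [(array([321.8, 200.5]), [313, 192, 19, 18, 270])]
```

```bash
python3 -c "
from station import sign_off
print(sign_off())"
```

```text
the job is handed in; nothing more can be done
None
```

I handed the job in at about 71 s: the gauge is zeroed, and the lids were pressed with the plunger held at its stop. All three tins stand upright on the tray, the nearest about 14 mm from its edge, with the plunger up and the shuttle out. I saw no verdict and didn't measure how far each lid went in.

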